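Run the drilled block round the bent pump tube to its shoulder

TASK

Slip the drilled brass block over the free end of the bent steel tube on the pump, slide it along the tube and round the bend, and run it fully home against the brass shoulder at the pump, then let go. The tube is bent by hand and easily spoiled: feel your way, never force the block or push hard on the tube, and leave the blank block where it stands.

Things in the scene. Friction and masses are not known exactly. Their poses are not given: they have to be found in the camera images.
- block: drilled brass block, 24 mm long (its x, the bore's direction), 34 mm wide (its y, the faces to grip), 44 mm high; 0.16 to 0.24 kg. It stands upright on the bench. Origin: centre of its underside. An 18.6 mm round bore with 2 mm lead-in chamfers goes right through along x, its axis 26 mm above the underside; either end may go first.
- bore (a point): centre of the block's bore, 26 mm above the block's underside and 12 mm from each end face; axes as the block's, x along the bore.
- blank: brass block of the same outer size (24 x 34 x 44 mm) without a bore; the two stand at one of two places, either way round. Leave it. Origin: centre of its underside.
- pump: pump, fixed to the bench: brass head 66 mm across, black motor of 138 mm diameter lying along its +y. Origin: on the bench straight below point port. The head's near face is 48 mm behind the shoulder's face, its top 138 mm above the bench; the motor starts 180 mm behind, its top 175 mm above the bench.
- port (a point): centre of the shoulder's face (brass collar of 32 mm diameter, 10 mm thick) where the 16 mm steel tube leaves the pump, 105 mm above the bench; axes as the pump's. The tube leaves nominally along the pump's -y, straight for 80 mm give or take 7, and then bends. With the block home, the bore's centre is 12 mm in front of this point (towards -y).
- tube_end (a point): middle of the half-ball (8 mm radius) that closes the tube's free end, on the tube's centre line, 52 mm (give or take 7) straight from the bend's end. Only its position counts: the x axis points into the tube only within about 10 degrees. The whole tube is level, 105 mm above the bench. It is rigid, but its stiff joints slip at roughly 20 to 30 N on the free end.
- bend_centre (a point): nominal centre of the tube's bend, at tube height (105 mm); axes as the pump's. The tube bends level, nominally 90 degrees on a 60 mm centre-line radius, to the pump's -x. Bent roughly by hand: the outlet direction is off by up to 8 degrees, the bend by up to 20, spread unevenly along it; not reported, so it lies some mm off any line worked out from its ends.
Not all that is in view belongs to the job. What is shaped like the block but blue, pink or purple is not meant.

How it is judged:
On the way, in this order (a step that is already met when the one before it is completed fails the run):
1. the block is threaded on the tube's free leg (x of bore in the frame of tube_end between 0.008 and 0.05 m and y of bore in the frame of tube_end between -0.012 and 0.012 m and z of bore in the frame of tube_end between -0.005 and 0.005 m), for 0.05 s.
2. the block has come round the bend onto the straight leg at the pump (y of bore in the frame of port between -0.075 and -0.018 m and x of bore in the frame of port between -0.016 and 0.016 m and angle between the x axis of bore and the y axis of port, either way round below 0.35 rad), for 0.05 s.
At the end, for the whole second after the job is handed in: The block hangs on the tube against the shoulder, its face within 4 mm of the shoulder's face, its bore within 5 mm of the port's axis and 0.3 rad of its direction, at rest and released (y of bore in the frame of port between -0.016 and -0.009 m and x of bore in the frame of port between -0.005 and 0.005 m and z of bore in the frame of port between -0.005 and 0.005 m and angle between the x axis of bore and the y axis of port, either way round below 0.3 rad and linear speed of block below 0.02 m/s and contact force between the fingers and block below 0.1 N); the robot touches nothing.
It fails at once if the block is forced against the tube or shoulder (over 18 N) (contact force between block and pump above 18 N).
It fails at once if the robot pushes on the pump or its tube (over 15 N) (contact force between any of the fingers, the arm and pump above 15 N).
It fails at once if the tube is bent out of place (free end moved over 6 mm) (distance of tube_end from where it was at the start of the episode above 0.006 m).
It fails at once if the blank is disturbed (moved over 20 mm) (distance of blank from where it was at the start of the episode above 0.02 m).
It also fails if it takes over 72 s, if anything falls off the work surface, if the arm or the gripper's body presses on something with over 40 N, if the wrist force passes 120 N, or if a joint passes its speed limit or range.

ROBOT

A 7-joint arm with a two-finger parallel gripper is mounted at the origin on the work surface. World frame = base frame: x ahead of the robot, y to its left, z up, the work surface at z = 0. Lengths are in m, angles in rad, forces in N, time in s.
With the tool pointing down it reaches from about 0.425 to 0.875 m from the base axis. Payload 8.4 kg.
Tool frame: the origin (TCP) lies between the finger pads; the fingertips stand arm.tips_ahead ahead of it and the grasp point (between the pads) is the TCP (arm.tips_ahead is the distance from the TCP to the fingertips, in m); z points along the fingers, x is the direction in which the jaws open and shut, and the axes are right-handed (so a half turn about z gives the same grasp; the last joint's range is limited). The gripper opens to 85 mm and grips with 20 to 120 N. Pads are 22 mm wide; open, the fingers measure 114 mm over their backs; the gripper's body (76 mm by 85 mm) begins 54 mm behind the grasp point. The pads swing forward as they close: fully open they stand 13 mm farther back than shut.
Start: joints at [1.093, 0.333, 0.04, 1.465, -0.013, 1.343, -0.059], TCP at [0.24, -0.604, 0.25] pointing down, gripper open.
Joint ranges: [-2.58, 2.58], [-0.38, 2.09], [-1.3, 1.39], [0.25, 2.4], [-1.5, 4.64], [0.08, 2.09], [-2.65, 2.65]. Speed limits (rad/s): [2.22, 2.22, 2.79, 2.79, 3.14, 3.14, 3.14].

INTERFACE

Orientations are given as a 3x3 rotation matrix whose columns are the frame's x, y, z axes.
In Python, from station import arm, read_camera gives the robot as it stands. The module is installed in compiled form; this text tells all that it offers.
- The arm moves only by the tool drive_tool, never from a script. Its argument "steps" is a list of rows, each an object with "linear": the shift along the world's x, y, z in cm, a list of three; "delta_rot": the turn, a rotation vector about the world's x, y, z in rad, a list of three. A call has 1 to 8 rows; each row shifts and turns the commanded pose from where the row before left it; what a row does not reach is not made up. A row lasts 1/12 s, in which the tool goes at most 41.7 mm and 7.16 degrees, less where a joint would pass 70% of its speed; a pose out of reach is approached as far as the arm can. A call is refused whole if a number of a shift passes 4.17 or a number of a turn 0.125, either way. A call with a gripper value outside its range is refused whole. "gripper" is the opening in per cent of the stroke, from 0 (shut) to 100 (fully open), set as the call begins (left out, the last holds). The fingers move at their own pace and stop on an object; the grip force is fixed at half the most. Time passes only in rows, so rows that do not move let the fingers close. It gives the time, the measured TCP pose, the force and the opening at its end, in the units of the state.
- arm.get_obs(): the state, without advancing time (a new reading comes with each control period).
- read_camera(name): name is "side" or "top" or "wrist"; returns a dict with "img" (400x640x3 uint8, blue, green, red), "depth" (400x640 float32, m along the optical axis (not along the pixel's ray), 0 where there is no reading), "fov_y" (degrees; the focal length in pixels is half the picture's height over the tangent of half this angle, whatever the lens; pixels are square), "cx", "cy" (the principal point, pixels), "world_from_camera" (4x4, takes a point from camera to world coordinates); the wrist camera has in their place "mount" (4x4, takes a point from camera to tool coordinates, whose origin is the TCP and whose axes are the tool frame's). Camera axes: x right, y down, z forward; pixel columns grow to the right and rows downward; lengths in m; the calibration is good to about 2 mm. A picture is of the moment at which its call begins: read the wrist's pose just before it.
- arm.sign_off(): hands the job in, once; it reports no verdict.
The state is a dict: "clock": time; "joints": joint angles; "qd": joint speeds; "effort": joint torques, N m; "eef_pos": TCP position; "tool_rot": TCP orientation; "ft_force": force on the tool from outside, world axes, zero at the start; "ft_torque": the same for the moment, N m; "width": opening from 0.0 (shut) to 1.0 (fully open).
Only numpy, scipy, OpenCV 4.12 (cv2) and the standard library are available. Lean on these libraries where they do the work, as an engineer would, in place of code of your own. Each camera call takes 0.05 s, during which the arm holds its last target.

## Working session

There is one attempt and no reset: what is moved stays moved. The work goes in short steps, Python scripts to look and compute and a tool call to move; the robot and the scene stay as the last step left them, time stands still between calls to the robot, and variables do not carry over. Pictures are saved under pics/ and viewed, and the job is handed in when it is done.

Besides the shell and the picture viewer there is one more tool, called after "Call:" as name([rows], argument=value, ...), one row to a line, values as JSON. drive_tool: Moves the arm, as the interface text tells. Its arguments: {"type":"object","properties":{"steps":{"type":"array"},"gripper":{"type":"number"}},"required":["steps"]}

```bash
mkdir -p pics; ls
cat > h.py <<'E'
import numpy as np, cv2
from station import arm, read_camera
def K(c):
    f=200/np.tan(np.radians(c['fov_y'])/2); return f,c['cx'],c['cy']
def T(c,o=None):
    if 'world_from_camera' in c: return np.array(c['world_from_camera'])
    o=o or arm.get_obs(); M=np.eye(4); M[:3,:3]=o['tool_rot']; M[:3,3]=o['eef_pos']; return M@np.array(c['mount'])
def onplane(c,M,uv,z):
    f,cx,cy=K(c); uv=np.atleast_2d(uv).astype(float)
    d=np.c_[(uv[:,0]-cx)/f,(uv[:,1]-cy)/f,np.ones(len(uv))]@M[:3,:3].T
    return M[:3,3]+d*((z-M[2,3])/d[:,2])[:,None]
def cloud(c,M):
    f,cx,cy=K(c); v,u=np.mgrid[:400,:640]; d=c['depth']
    P=np.stack([(u-cx)/f*d,(v-cy)/f*d,d],-1)
    return P@M[:3,:3].T+M[:3,3]
def proj(c,M,p):
    f,cx,cy=K(c); q=(np.atleast_2d(p)-M[:3,3])@M[:3,:3]
    return np.c_[q[:,0]/q[:,2]*f+cx,q[:,1]/q[:,2]*f+cy]
E
python3 - <<'E'
from h import *
o=arm.get_obs(); print({k:np.round(v,3) for k,v in o.items()}, arm.tips_ahead)
for n in ['top','side','wrist']:
    o=arm.get_obs();c=read_camera(n); M=T(c,o); np.savez('c_%s.npz'%n,M=M,**{k:v for k,v in c.items()})
    cv2.imwrite('pics/%s0.png'%n,c['img']); print(n,c['fov_y'],c['cx'],c['cy'],np.round(M,3).tolist())
E
```

```text
pics
{'clock': np.float64(0.0), 'joints': array([ 1.093,  0.334,  0.04 ,  1.466, -0.013,  1.343, -0.058]), 'qd': array([ 0.   , -0.   , -0.001, -0.001, -0.001,  0.001,  0.   ]), 'effort': array([ 0.0000e+00, -6.5856e+01,  1.3650e+00, -4.0556e+01,  1.7000e-02,
        1.3000e-02,  0.0000e+00]), 'eef_pos': array([ 0.24 , -0.604,  0.249]), 'tool_rot': array([[ 0.37 , -0.929, -0.001],
       [-0.929, -0.37 ,  0.001],
       [-0.002,  0.   , -1.   ]]), 'ft_force': array([ 0.362, -0.284,  0.126]), 'ft_torque': array([-0.015,  0.06 , -0.021]), 'width': np.float64(1.004)} 0.019
top 51.98786216309678 321.18551922252135 196.74196030180573 [[-0.024, -0.999, 0.035, 0.491], [-1.0, 0.023, -0.004, -0.101], [0.003, -0.035, -0.999, 0.903], [0.0, 0.0, 0.0, 1.0]]
side 54.488637442195035 316.7240156796777 198.90685662742135 [[-0.83, -0.317, 0.46, 0.12], [-0.558, 0.478, -0.678, 0.529], [-0.005, -0.819, -0.573, 0.611], [0.0, 0.0, 0.0, 1.0]]
wrist 67.82982399226981 319.72184131122924 201.1555490430106 [[0.369, -0.887, -0.277, 0.311], [-0.93, -0.352, -0.109, -0.575], [-0.001, 0.297, -0.955, 0.372], [0.0, 0.0, 0.0, 1.0]]
```

View pics/top0.png

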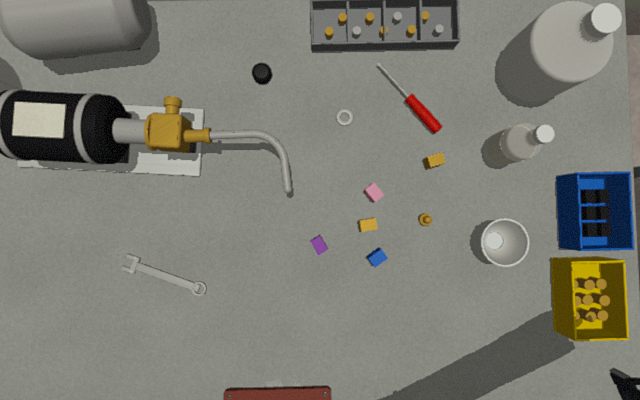

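View pics/side0.png

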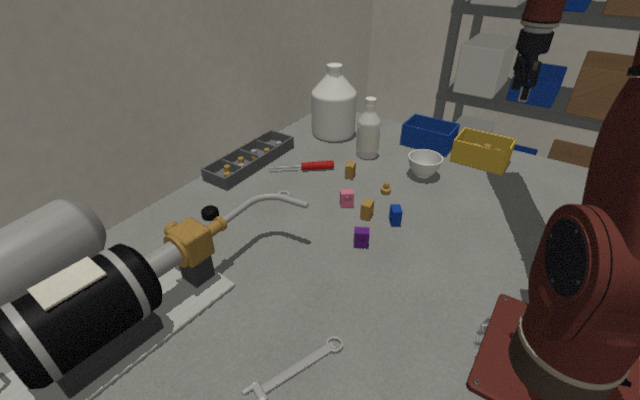

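View pics/wrist0.png

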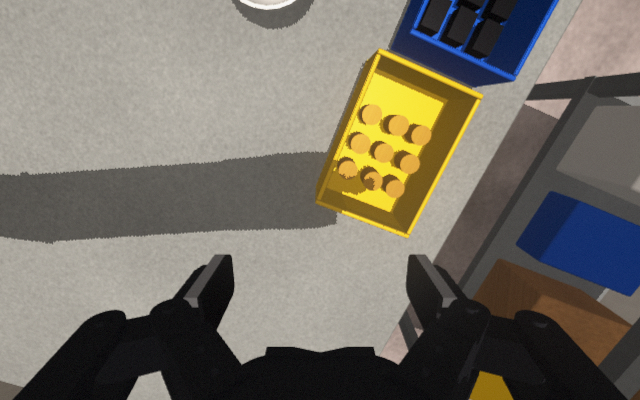

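Two brass blocks of the right shape are at top (368,225) and (435,160); in the side view they are at (367,209) and (350,170). I'll enlarge both to see which one has the bore.

Run:
```python
from h import *
s=cv2.imread('pics/side0.png'); t=cv2.imread('pics/top0.png')
a=cv2.resize(s[150:250,330:410],(400,500),interpolation=cv2.INTER_CUBIC)
b=cv2.resize(t[145:245,350:430+20],(400,500)[::1],interpolation=cv2.INTER_CUBIC)
cv2.imwrite('pics/crop1.png',np.hstack([a,b]))
cv2.imwrite('pics/crop2.png',cv2.resize(t[90:210,140:320],None,fx=4.4,fy=4.4,interpolation=cv2.INTER_CUBIC))
for n in ['top','side']:
    c=dict(np.load('c_%s.npz'%n)); M=c['M']; P=cloud(c,M)
    hsv=cv2.cvtColor(c['img'],cv2.COLOR_BGR2HSV)
    m=((hsv[...,0]>12)&(hsv[...,0]<30)&(hsv[...,1]>110)&(hsv[...,2]>50)).astype(np.uint8)
    k,l,st,ce=cv2.connectedComponentsWithStats(m)
    for i in range(1,k):
        if 60<st[i,4]<600:
            q=P[l==i]; tp=q[q[:,2]>q[:,2].max()-.004] if 1 else q
            mr=cv2.minAreaRect((tp[:,:2]*1000).astype(np.float32))
            print(n,st[i],ce[i].round(0),'zmax',q[:,2].max().round(4),'top',np.round(mr[0],1),np.round(mr[1],1),round(mr[2],1))
```

```text
top [339  13   8  12  81] [342.  18.] zmax 0.9034 top [ 490.6 -100.8] [0. 0.] 0.0
top [366  13   8  11  75] [369.  18.] zmax 0.0277 top [ 911.3 -218.8] [15.4 15.6] 85.8
top [406  25  10  12  82] [411.  30.] zmax 0.9034 top [ 490.6 -100.8] [0. 0.] 0.0
top [325  27   8  12  74] [329.  32.] zmax 0.0283 top [ 881.7 -129.6] [16.1 14.6] 65.3
top [423 152  23  17 235] [434. 160.] zmax 0.0466 top [ 594.  -348.2] [22.8 33.1] 13.8
top [419 213  13  13 125] [425. 219.] zmax 0.0348 top [ 469.1 -330.4] [9.9 8.3] 54.8
top [358 218  20  14 208] [367. 224.] zmax 0.9034 top [ 490.6 -100.8] [0. 0.] 0.0
side [603   0  37  17 373] [623.   8.] zmax 0.6113 top [119.5 528.9] [0. 0.] 0.0
side [549 140  45  27 546] [572. 153.] zmax 0.6113 top [119.5 528.9] [0. 0.] 0.0
side [346 161  10  18 145] [350. 170.] zmax 0.6113 top [119.5 528.9] [0. 0.] 0.0
side [382 182   8  13  78] [386. 189.] zmax 0.6113 top [119.5 528.9] [0. 0.] 0.0
side [361 199  13  22 224] [367. 209.] zmax 0.6113 top [119.5 528.9] [0. 0.] 0.0
```

View pics/crop1.png

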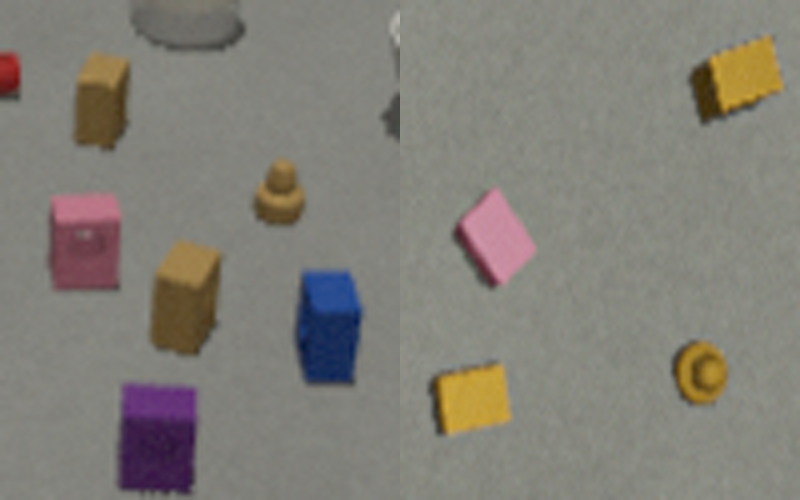

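View pics/crop2.png

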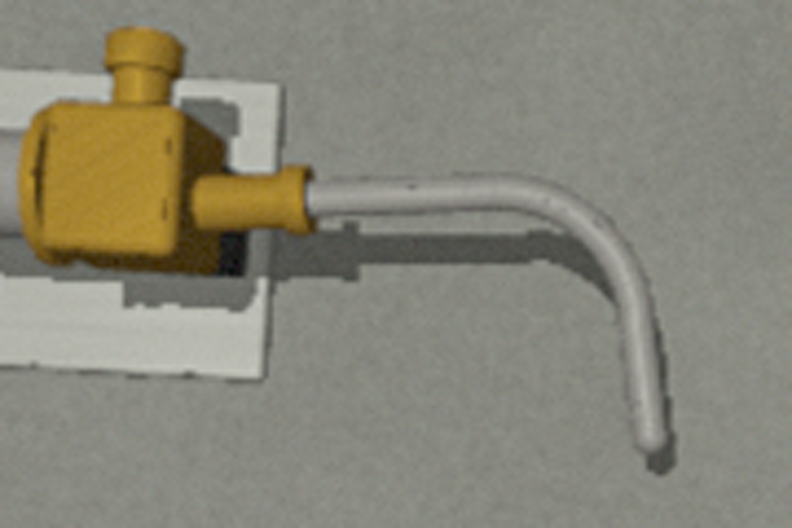

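Run:
```python
from h import *
c=dict(np.load('c_top.npz')); M=c['M']; img=c['img']; hsv=cv2.cvtColor(img,cv2.COLOR_BGR2HSV)
m=((hsv[...,0]>12)&(hsv[...,0]<30)&(hsv[...,1]>110)&(hsv[...,2]>140)).astype(np.uint8)
k,l,st,ce=cv2.connectedComponentsWithStats(m)
for i in range(1,k):
    if 100<st[i,4]<400 and 140<ce[i][1]<240:
        v,u=np.nonzero(l==i); p=onplane(c,M,np.c_[u,v],.044)*1000
        mr=cv2.minAreaRect(p[:,:2].astype(np.float32)); print(st[i],p.mean(0).round(1),mr)
# tube: silhouette bright grey, per-column / depth
P=cloud(c,M)
t=((P[...,2]>.085)&(P[...,2]<.125)&(hsv[...,1]<60)).astype(np.uint8); t[:, :205]=0; t[:120]=0; t[215:]=0; t[:,310:]=0
v,u=np.nonzero(t); print(len(v), P[t>0][:,2].max())
w=onplane(c,M,np.c_[u,v],.105)
# centreline by bins along arc about approx
for x0 in np.arange(w[:,1].max(),w[:,1].max()-.09,-.012):
    s=abs(w[:,1]-x0)<.006
    if s.sum(): print('y %.4f x %.4f n%d'%(w[s,1].mean(),w[s,0].mean(),s.sum()))
for x0 in np.arange(w[:,0].min(),w[:,0].min()+.13,.01):
    s=(abs(w[:,0]-x0)<.005)
    if s.sum(): print('x %.4f y %.4f width %.4f'%(w[s,0].mean(),w[s,1].mean(),np.ptp(w[s,1])))
print(w.min(0))
```

```text
[427 152  19  15 172] [ 594.4 -348.    44. ] ((594.1870727539062, -347.5852355957031), (22.89255142211914, 33.414188385009766), 14.752602577209473)
[360 218  18  14 193] [ 460.8 -201.1   44. ] ((460.7431640625, -200.97994995117188), (24.36890411376953, 34.44062042236328), 8.072123527526855)
993 0.11580395450575287
y 0.1091 x 0.6454 n34
y 0.0999 x 0.6453 n49
y 0.0880 x 0.6449 n48
y 0.0762 x 0.6454 n53
y 0.0647 x 0.6459 n50
y 0.0528 x 0.6460 n48
y 0.0411 x 0.6458 n48
y 0.0288 x 0.6453 n53
x 0.5316 y -0.0387 width 0.0136
x 0.5390 y -0.0389 width 0.0138
x 0.5487 y -0.0374 width 0.0156
x 0.5586 y -0.0366 width 0.0156
x 0.5687 y -0.0359 width 0.0139
x 0.5791 y -0.0345 width 0.0156
x 0.5898 y -0.0336 width 0.0156
x 0.5999 y -0.0321 width 0.0175
x 0.6098 y -0.0282 width 0.0194
x 0.6197 y -0.0227 width 0.0233
x 0.6300 y -0.0105 width 0.1348
x 0.6404 y 0.0458 width 0.1309
x 0.6487 y 0.0568 width 0.1174
[ 0.52918471 -0.04582715  0.105     ]
```

Call:
drive_tool([
  {"linear": [1.84, 3.36, -0.6], "delta_rot": [0, 0, -0.02]},
  {"linear": [1.84, 3.36, -0.6], "delta_rot": [0, 0, -0.02]},
  {"linear": [1.84, 3.36, -0.6], "delta_rot": [0, 0, -0.02]},
  {"linear": [1.84, 3.36, -0.6], "delta_rot": [0, 0, -0.02]},
  {"linear": [1.84, 3.36, -0.6], "delta_rot": [0, 0, -0.02]},
  {"linear": [1.84, 3.36, -0.6], "delta_rot": [0, 0, -0.02]},
  {"linear": [1.84, 3.36, -0.6], "delta_rot": [0, 0, -0.02]},
  {"linear": [1.84, 3.36, -0.6], "delta_rot": [0, 0, -0.02]},
])

```text
clock: 0.82
eef_pos: [0.3879, -0.3333, 0.202]
tool_rot: [[0.216, -0.976, -0.0], [-0.976, -0.216, -0.0], [0.0, 0.0, -1.0]]
ft_force: [1.3, -0.1, 0.5]
width: 0.998
```

Call:
drive_tool([
  {"linear": [1.84, 3.36, -0.6], "delta_rot": [0, 0, -0.02]},
  {"linear": [1.84, 3.36, -0.6], "delta_rot": [0, 0, -0.02]},
  {"linear": [1.84, 3.36, -0.6], "delta_rot": [0, 0, -0.02]},
  {"linear": [1.84, 3.36, -0.6], "delta_rot": [0, 0, -0.02]},
  {"linear": [0, 0, 0], "delta_rot": [0, -0.12, 0]},
  {"linear": [0, 0, 0], "delta_rot": [0, -0.12, 0]},
  {"linear": [0, 0, 0], "delta_rot": [0, -0.12, 0]},
  {"linear": [0, 0, 0], "delta_rot": [0, 0, 0]},
])

```text
clock: 1.48
eef_pos: [0.4567, -0.2005, 0.1754]
tool_rot: [[0.127, -0.927, 0.354], [-0.991, -0.135, 0.0], [0.048, -0.351, -0.935]]
ft_force: [-0.8, -0.4, -0.6]
width: 0.999
```

Run:
```python
from h import *
o=arm.get_obs(); print(o['clock'],o['eef_pos'].round(4),o['tool_rot'].round(3).tolist(),o['ft_force'].round(2))
c=read_camera('wrist'); np.savez('w1.npz',M=T(c,o),**c); cv2.imwrite('pics/w1.png',c['img'])
```

```text
1.4833 [ 0.4567 -0.2005  0.1754] [[0.127, -0.927, 0.354], [-0.991, -0.135, 0.0], [0.048, -0.351, -0.935]] [-0.81 -0.36 -0.64]
```

View pics/w1.png

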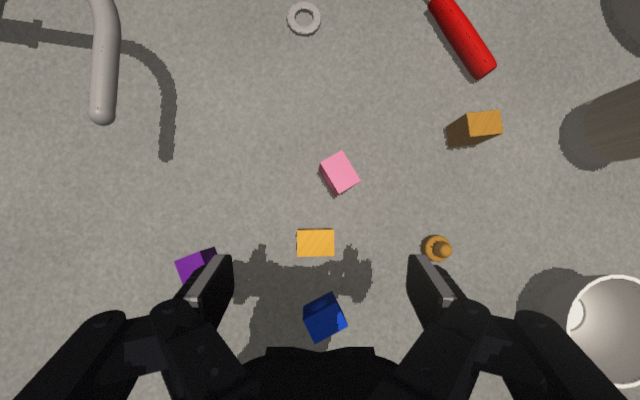

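Call:
drive_tool([
  {"linear": [0, 0, 0], "delta_rot": [0, 0.12, 0]},
  {"linear": [0, 0, 0], "delta_rot": [0, 0.12, 0]},
  {"linear": [0, 0, 0], "delta_rot": [0, 0.12, 0]},
  {"linear": [0, 0, 0], "delta_rot": [0, 0.12, 0]},
  {"linear": [1.5, -1.5, 0], "delta_rot": [0, 0.12, 0]},
  {"linear": [1.5, -1.5, 0], "delta_rot": [0, 0.12, 0]},
  {"linear": [1.5, -1.5, 0], "delta_rot": [0, 0.12, 0]},
  {"linear": [0, 0, 0], "delta_rot": [0, 0, 0]},
])

```text
clock: 2.2
eef_pos: [0.509, -0.247, 0.1682]
tool_rot: [[0.121, -0.869, -0.48], [-0.99, -0.14, 0.004], [-0.071, 0.475, -0.877]]
ft_force: [-2.0, 0.8, -5.3]
width: 1.0
```

Run:
```python
from h import *
o=arm.get_obs(); print(o['clock'],o['eef_pos'].round(4),o['tool_rot'].round(3).tolist(),o['ft_force'].round(2))
c=read_camera('wrist'); np.savez('w2.npz',M=T(c,o),**c); cv2.imwrite('pics/w2.png',c['img'])
```

```text
2.2 [ 0.509  -0.247   0.1682] [[0.121, -0.869, -0.48], [-0.99, -0.14, 0.004], [-0.071, 0.475, -0.877]] [-1.97  0.77 -5.28]
```

View pics/w2.png

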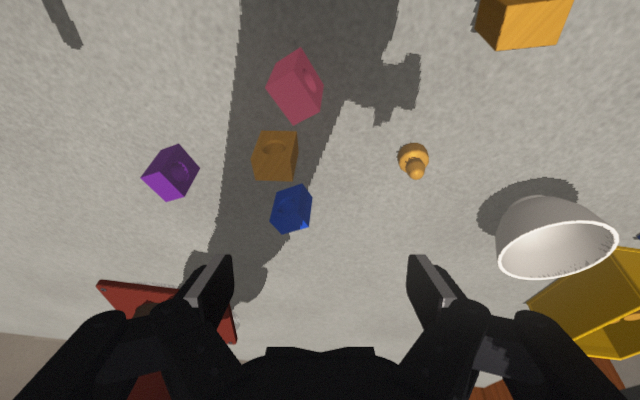

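Run:
```python
from h import *
i=cv2.imread('pics/w2.png'); a=i[115:195,235:315]; b=i[0:60,465:585]
cv2.imwrite('pics/crop3.png',np.hstack([cv2.resize(np.clip(a*2.0,0,255).astype(np.uint8),(400,400),interpolation=3),cv2.resize(b,(400,200),interpolation=3).repeat(1,0) if 0 else cv2.copyMakeBorder(cv2.resize(b,(400,200),interpolation=3),0,200,0,0,0)]))
# neighbours
c=dict(np.load('c_top.npz')); hsv=cv2.cvtColor(c['img'],cv2.COLOR_BGR2HSV)
for n,lo,hi in [('blue',100,125),('pink',160,180),('purple',130,158)]:
    m=((hsv[...,0]>=lo)&(hsv[...,0]<=hi)&(hsv[...,1]>60)); m[:170]=0;m[280:]=0;m[:,:300]=0;m[:,400:]=0
    v,u=np.nonzero(m); p=onplane(c,c['M'],np.c_[u,v],.044)*1000; print(n,p[:,:2].min(0).round(),p[:,:2].max(0).round())
```

```text
blue [ 371. -239.] [ 411. -197.]
pink [ 509. -234.] [ 547. -194.]
purple [ 401. -114.] [441. -79.]
```

View pics/crop3.png

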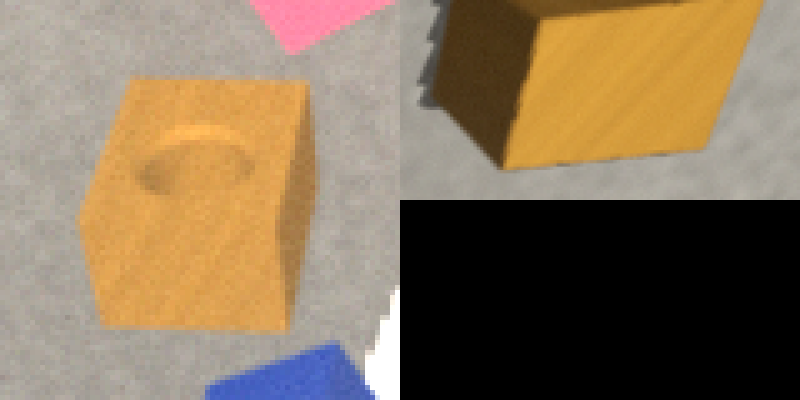

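The bored one is at wrist (275,155), with its bore visible in the +x face. That's top (368,225). The one at wrist (523,22) is plain on the visible face, so it's the blank. I'll level the tool over the bored block.

```bash
cat >> h.py <<'E'
from scipy.spatial.transform import Rotation as Ro
def Rd(deg):  # bore direction angle deg (bore pushing dir), tool y = -bore
    a=np.radians(deg); return np.array([[np.sin(a),-np.cos(a),0],[-np.cos(a),-np.sin(a),0],[0,0,-1]])
def diff(pos,deg,o=None):
    o=o or arm.get_obs(); R=np.array(o['tool_rot'])
    r=Ro.from_matrix(Rd(deg)@R.T).as_rotvec()
    print('t',round(float(o['clock']),2),'pos',np.round(o['eef_pos'],4),'bore ang',round(float(np.degrees(np.arctan2(-R[1,1],-R[0,1]))),2),'tilt',R[:2,2].round(4))
    print('dcm',((np.array(pos)-o['eef_pos'])*100).round(3),'drot',r.round(4),'F',np.round(o['ft_force'],2),'T',np.round(o['ft_torque'],3),'w',round(float(o['width']),3))
E
python3 - <<'E'
from h import *
diff([.461,-.201,.15],8)
E
```

```text
t 2.25 pos [ 0.508  -0.246   0.1707] bore ang 9.1 tilt [-0.4734  0.0035]
dcm [-4.702  4.501 -2.07 ] drot [-3.500e-03 -4.931e-01  4.000e-04] F [-0.49  0.2   0.49] T [ 0.077 -0.494 -0.088] w 1.001
```

Call:
drive_tool([
  {"linear": [-0.8, 0.75, 0], "delta_rot": [0, -0.1, 0]},
  {"linear": [-0.8, 0.75, 0], "delta_rot": [0, -0.1, 0]},
  {"linear": [-0.8, 0.75, 0], "delta_rot": [0, -0.1, 0]},
  {"linear": [-0.8, 0.75, 0], "delta_rot": [0, -0.1, 0]},
  {"linear": [-0.8, 0.75, -1], "delta_rot": [0, -0.093, 0]},
  {"linear": [-0.7, 0.75, -1], "delta_rot": [0, 0, 0]},
  {"linear": [0, 0, 0], "delta_rot": [0, 0, 0]},
  {"linear": [0, 0, 0], "delta_rot": [0, 0, 0]},
])

```text
clock: 2.92
eef_pos: [0.4593, -0.2009, 0.16]
tool_rot: [[0.138, -0.99, 0.014], [-0.99, -0.138, -0.002], [0.004, -0.014, -1.0]]
ft_force: [0.8, 0.7, 0.1]
width: 1.0
```

Run:
```python
from h import *
o=arm.get_obs();diff([.461,-.201,.026],8,o)
c=read_camera('wrist'); M=T(c,o); np.savez('w3.npz',M=M,**c); cv2.imwrite('pics/w3.png',c['img'])
hsv=cv2.cvtColor(c['img'],cv2.COLOR_BGR2HSV)
m=((hsv[...,0]>10)&(hsv[...,0]<30)&(hsv[...,1]>110)&(hsv[...,2]>60)).astype(np.uint8)
k,l,st,ce=cv2.connectedComponentsWithStats(m)
P=cloud(c,M)
for i in range(1,k):
    if st[i,4]>400:
        q=P[(l==i)]; q=q[(q[:,2]<.06)]; zt=np.percentile(q[:,2],95) if len(q) else 0; tp=q[abs(q[:,2]-zt)<.004] if len(q) else q
        print(st[i],ce[i],zt, cv2.minAreaRect((tp[:,:2]*1000).astype(np.float32)) if len(tp)>5 else '')
```

```text
t 2.92 pos [ 0.4593 -0.2009  0.16  ] bore ang 7.95 tilt [ 0.0143 -0.0024]
dcm [ 1.7500e-01 -1.2000e-02 -1.3398e+01] drot [0.0024 0.0143 0.001 ] F [0.75 0.71 0.08] T [ 0.031 -0.037 -0.005] w 1.0
[ 489   35   80   45 2620] [529.07557252  57.42022901] 0.043824996744569356 ((596.6312255859375, -348.8150939941406), (23.864423751831055, 35.31005096435547), 15.01312255859375)
[ 301  177   41   38 1492] [320.89946381 195.69772118] 0.043588766749795664 ((463.2279052734375, -201.7178497314453), (23.968399047851562, 33.61709976196289), 7.453049659729004)
[438 186  32  29 731] [453.74555404 200.63474692] 0.03183432694112963 ((471.0006408691406, -328.77984619140625), (11.132379531860352, 11.939452171325684), 8.067703247070312)
[621 357  19  43 477] [632.5932914  383.58280922] 0.013748838287522045 ((272.0385437011719, -604.8204345703125), (5.361182689666748, 25.905935287475586), 85.30558013916016)
```

View pics/w3.png

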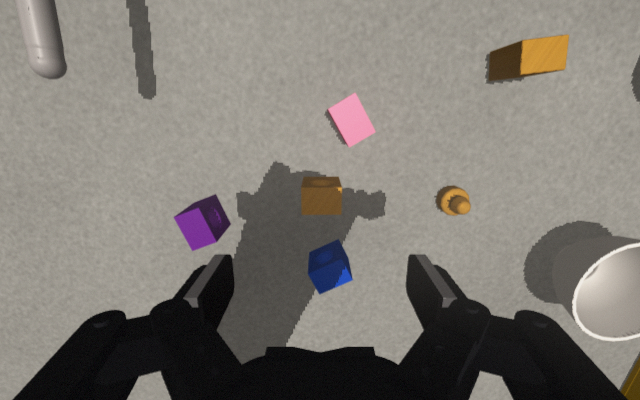

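Call:
drive_tool([
  {"linear": [0.3, -0.05, -3], "delta_rot": [0.0024, 0.0143, 0]},
  {"linear": [0, 0, -3], "delta_rot": [0, 0, 0]},
  {"linear": [0, 0, -3], "delta_rot": [0, 0, 0]},
  {"linear": [0, 0, -2.5], "delta_rot": [0, 0, 0]},
  {"linear": [0, 0, -1.9], "delta_rot": [0, 0, 0]},
  {"linear": [0, 0, 0], "delta_rot": [0, 0, 0]},
])

```text
clock: 3.47
eef_pos: [0.4614, -0.2006, 0.0212]
tool_rot: [[0.139, -0.99, -0.006], [-0.99, -0.139, 0.005], [-0.005, 0.005, -1.0]]
ft_force: [-1.0, 1.5, -0.0]
width: 1.002
```

Call:
drive_tool([
  {"linear": [0, 0, 0], "delta_rot": [0, 0, 0]},
  {"linear": [0, 0, 0], "delta_rot": [0, 0, 0]},
  {"linear": [0, 0, 0], "delta_rot": [0, 0, 0]},
  {"linear": [0, 0, 0], "delta_rot": [0, 0, 0]},
  {"linear": [0, 0, 0], "delta_rot": [0, 0, 0]},
  {"linear": [0, 0, 0], "delta_rot": [0, 0, 0]},
], gripper=0)

```text
clock: 3.97
eef_pos: [0.4633, -0.2017, 0.0258]
tool_rot: [[0.138, -0.99, 0.001], [-0.99, -0.138, 0.001], [-0.001, -0.001, -1.0]]
ft_force: [-0.9, 0.1, 5.5]
width: 0.391
```

Run:
```python
from h import *
diff([.4625,-.2015,.15],7.7)
```

```text
t 3.97 pos [ 0.4633 -0.2017  0.0258] bore ang 7.95 tilt [0.0011 0.0012]
dcm [-0.076  0.017 12.421] drot [-0.0012  0.0011 -0.0043] F [-0.85  0.06  5.47] T [0.047 0.088 0.023] w 0.391
```

Call:
drive_tool([
  {"linear": [0, 0, 2], "delta_rot": [0, 0, 0]},
  {"linear": [0, 0, 3], "delta_rot": [0, 0, 0]},
  {"linear": [0, 0, 2.92], "delta_rot": [0, 0, 0]},
  {"linear": [0.5, 3, 0], "delta_rot": [0, 0, -0.005]},
  {"linear": [0.5, 3, 0], "delta_rot": [0, 0, -0.005]},
  {"linear": [0.5, 3, 0], "delta_rot": [0, 0, -0.005]},
  {"linear": [0.5, 3, 0], "delta_rot": [0, 0, -0.005]},
  {"linear": [0.5, 3, 0], "delta_rot": [0, 0, -0.005]},
])

```text
clock: 4.63
eef_pos: [0.4872, -0.05, 0.1041]
tool_rot: [[0.113, -0.994, -0.0], [-0.994, -0.113, 0.002], [-0.002, 0.0, -1.0]]
ft_force: [0.4, -0.5, -1.1]
width: 0.39
```

Call:
drive_tool([
  {"linear": [0.7, 0.8, 0], "delta_rot": [0, 0, 0]},
  {"linear": [0, 0, 0], "delta_rot": [0, 0, 0]},
  {"linear": [0, 0, 0], "delta_rot": [0, 0, 0]},
  {"linear": [0, 0, 0], "delta_rot": [0, 0, 0]},
])

```text
clock: 4.97
eef_pos: [0.4938, -0.0445, 0.1035]
tool_rot: [[0.112, -0.994, -0.002], [-0.994, -0.112, 0.002], [-0.002, 0.001, -1.0]]
ft_force: [-0.7, 0.4, -2.1]
width: 0.39
```

Run:
```python
from h import *
o=arm.get_obs();diff([.495,-.0435,.105],6.5,o)
c=read_camera('wrist'); M=T(c,o); np.savez('w4.npz',M=M,**c); cv2.imwrite('pics/w4.png',c['img'])
c=read_camera('top'); np.savez('t4.npz',M=T(c),**c); cv2.imwrite('pics/t4.png',cv2.resize(c['img'][80:230,200:400],None,fx=4,fy=4,interpolation=3))
```

```text
t 4.97 pos [ 0.4938 -0.0445  0.1035] bore ang 6.44 tilt [-0.0016  0.0018]
dcm [0.117 0.103 0.147] drot [-0.0018 -0.0016  0.001 ] F [-0.7   0.4  -2.07] T [-0.016 -0.003 -0.029] w 0.39
```

View pics/w4.png

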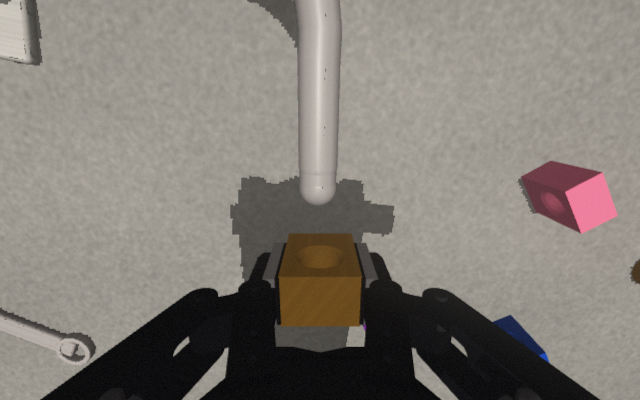

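View pics/t4.png

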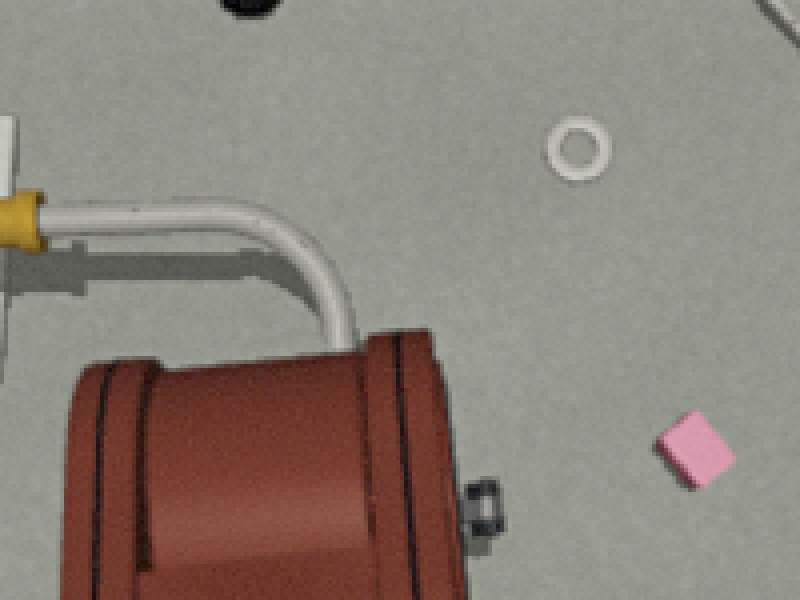

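```bash
cat >> h.py <<'E'
def tube(c,M,vs,tz=.105,lo=200,hi=460,ret=False):
    """centreline from wrist image rows vs via grey brightness edges -> world pts on plane tz"""
    g=cv2.GaussianBlur(c['img'],(3,3),0).astype(float); P=cloud(c,M)
    out=[]
    for v in vs:
        s=(P[v,:,2]>tz-.02)&(P[v,:,2]<tz+.02)&(c['depth'][v]>0)
        u=np.nonzero(s)[0]; u=u[(u>lo)&(u<hi)]
        if len(u)<5: continue
        # longest run
        r=np.split(u,np.nonzero(np.diff(u)>3)[0]+1); r=max(r,key=len)
        a,b=onplane(c,M,[[r[0]-.5,v],[r[-1]+.5,v]],tz)
        out.append([(r[0]+r[-1])/2,v,len(r),*((a+b)/2)[:2]])
    return np.array(out)
E
python3 - <<'E'
from h import *
c=dict(np.load('w4.npz')); M=c['M']
t=tube(c,M,range(5,200,12)); print(np.round(t,4))
# block top face
hsv=cv2.cvtColor(c['img'],cv2.COLOR_BGR2HSV)
m=((hsv[...,0]>8)&(hsv[...,0]<30)&(hsv[...,1]>110)&(hsv[...,2]>40)); m[:225]=0; m[335:]=0; m[:,:260]=0;m[:,380:]=0
for v in range(230,326,6):
    u=np.nonzero(m[v])[0]
    if len(u):print(v,u[0],u[-1],(u[0]+u[-1])/2)
P=cloud(c,M); print(P[300,320],P[260,285],P[240,320])
E
```

```text
[[ 3.165e+02  5.000e+00  4.500e+01  6.044e-01 -3.090e-02]
 [ 3.180e+02  1.700e+01  4.500e+01  6.008e-01 -3.180e-02]
 [ 3.195e+02  2.900e+01  4.400e+01  5.970e-01 -3.270e-02]
 [ 3.190e+02  4.100e+01  4.300e+01  5.932e-01 -3.300e-02]
 [ 3.190e+02  5.300e+01  4.300e+01  5.892e-01 -3.340e-02]
 [ 3.185e+02  6.500e+01  4.200e+01  5.852e-01 -3.370e-02]
 [ 3.185e+02  7.700e+01  4.200e+01  5.811e-01 -3.410e-02]
 [ 3.180e+02  8.900e+01  4.100e+01  5.769e-01 -3.440e-02]
 [ 3.180e+02  1.010e+02  4.100e+01  5.726e-01 -3.490e-02]
 [ 3.180e+02  1.130e+02  4.100e+01  5.682e-01 -3.540e-02]
 [ 3.175e+02  1.250e+02  4.000e+01  5.637e-01 -3.570e-02]
 [ 3.175e+02  1.370e+02  3.900e+01  5.591e-01 -3.620e-02]
 [ 3.175e+02  1.490e+02  3.900e+01  5.543e-01 -3.670e-02]
 [ 3.170e+02  1.610e+02  3.900e+01  5.495e-01 -3.700e-02]
 [ 3.170e+02  1.730e+02  3.700e+01  5.445e-01 -3.760e-02]
 [ 3.170e+02  1.850e+02  3.700e+01  5.395e-01 -3.810e-02]
 [ 3.170e+02  1.970e+02  3.100e+01  5.343e-01 -3.870e-02]]
236 288 351 319.5
242 287 353 320.0
248 285 354 319.5
254 284 356 320.0
260 282 358 320.0
266 281 359 320.0
272 279 361 320.0
278 279 361 320.0
284 279 361 320.0
290 279 361 320.0
296 279 360 319.5
302 280 360 320.0
308 280 360 320.0
314 280 359 319.5
320 280 359 319.5
[ 0.49467165 -0.04438998  0.12020824] [ 0.5030458  -0.0274887   0.10495908] [ 0.50536172 -0.0431752   0.08472305]
```

Call:
drive_tool([
  {"linear": [0.5, 0.25, 0.13], "delta_rot": [0.002, 0.002, -0.013]},
  {"linear": [0.5, 0.05, 0], "delta_rot": [0, 0, 0]},
  {"linear": [0.5, 0.05, 0], "delta_rot": [0, 0, 0]},
  {"linear": [0.3, 0.03, 0], "delta_rot": [0, 0, 0]},
  {"linear": [0, 0, 0], "delta_rot": [0, 0, 0]},
  {"linear": [0, 0, 0], "delta_rot": [0, 0, 0]},
])

```text
clock: 5.57
eef_pos: [0.5122, -0.0393, 0.1046]
tool_rot: [[0.101, -0.995, -0.004], [-0.995, -0.101, 0.005], [-0.005, 0.003, -1.0]]
ft_force: [-0.3, 0.0, -2.5]
width: 0.389
```

```bash
cat >> h.py <<'E'
def look(tag,deg,pos=(0,0,.105),rows=range(5,230,15),show=True):
    o=arm.get_obs(); diff(pos,deg,o); c=read_camera('wrist'); M=T(c,o); np.savez(tag+'.npz',M=M,**c); cv2.imwrite('pics/%s.png'%tag,c['img'])
    t=tube(c,M,rows); return o,c,M,t
E
python3 - <<'E'
from h import *
o,c,M,t=look('w5',5.7); print(np.round(t,4))
p=np.polyfit(t[4:-1,3],t[4:-1,4],1); print(np.degrees(np.arctan(p[0])), 'line y at TCP x',np.polyval(p,o['eef_pos'][0]))
E
```

```text
t 5.57 pos [ 0.5122 -0.0393  0.1046] bore ang 5.79 tilt [-0.0036  0.0047]
dcm [-5.1224e+01  3.9300e+00  3.9000e-02] drot [-0.0047 -0.0036 -0.0015] F [-0.25  0.03 -2.52] T [-0.013  0.012 -0.012] w 0.389
[[ 3.015e+02  5.000e+00  5.200e+01  6.227e-01 -2.160e-02]
 [ 3.090e+02  2.000e+01  4.900e+01  6.183e-01 -2.460e-02]
 [ 3.150e+02  3.500e+01  4.700e+01  6.137e-01 -2.720e-02]
 [ 3.195e+02  5.000e+01  4.400e+01  6.089e-01 -2.930e-02]
 [ 3.230e+02  6.500e+01  4.000e+01  6.040e-01 -3.120e-02]
 [ 3.245e+02  8.000e+01  4.200e+01  5.989e-01 -3.230e-02]
 [ 3.250e+02  9.500e+01  4.100e+01  5.936e-01 -3.300e-02]
 [ 3.245e+02  1.100e+02  4.000e+01  5.880e-01 -3.340e-02]
 [ 3.245e+02  1.250e+02  4.000e+01  5.824e-01 -3.400e-02]
 [ 3.240e+02  1.400e+02  3.900e+01  5.765e-01 -3.440e-02]
 [ 3.240e+02  1.550e+02  3.900e+01  5.705e-01 -3.500e-02]
 [ 3.235e+02  1.700e+02  3.800e+01  5.643e-01 -3.550e-02]
 [ 3.240e+02  1.850e+02  3.700e+01  5.580e-01 -3.630e-02]
 [ 3.240e+02  2.000e+02  3.700e+01  5.514e-01 -3.700e-02]
 [ 3.240e+02  2.150e+02  3.500e+01  5.446e-01 -3.770e-02]]
5.849493331257655 line y at TCP x -0.041024452288402374
```

View pics/w5.png

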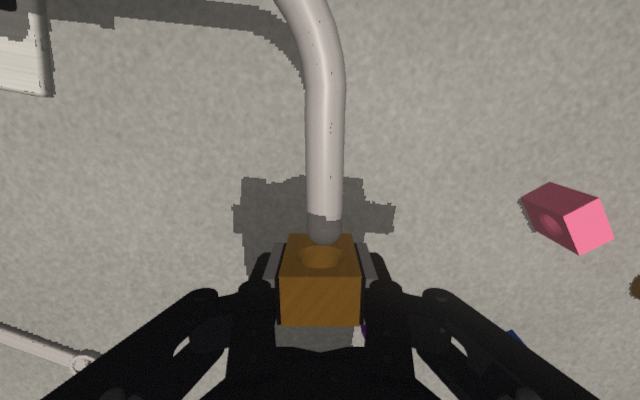

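Call:
drive_tool([
  {"linear": [0.1, -0.15, 0.03], "delta_rot": [-0.004, -0.003, 0]},
  {"linear": [0.3, 0.03, 0], "delta_rot": [0, 0, 0]},
  {"linear": [0.3, 0.03, 0], "delta_rot": [0, 0, 0]},
  {"linear": [0.3, 0.03, 0], "delta_rot": [0, 0, 0]},
  {"linear": [0.2, 0.02, 0], "delta_rot": [0, 0, 0]},
  {"linear": [0, 0, 0], "delta_rot": [0, 0, 0]},
])

```text
clock: 6.12
eef_pos: [0.5246, -0.0397, 0.1051]
tool_rot: [[0.101, -0.995, 0.0], [-0.995, -0.101, 0.001], [-0.001, -0.0, -1.0]]
ft_force: [0.3, -0.5, -1.5]
width: 0.391
```

Run:
```python
from h import *
o,c,M,t=look('w6',5.8); print(np.round(t[:,[0,1,3,4]],4).tolist())
t=t[(t[:,3]<.594)]
p=np.polyfit(t[:,3],t[:,4],1); print(np.degrees(np.arctan(p[0])), 'line y at TCP x',np.polyval(p,o['eef_pos'][0]))
cv2.imwrite('pics/w6c.png',cv2.resize(c['img'][180:340,240:400],None,fx=3.5,fy=3.5,interpolation=3))
```

```text
t 6.12 pos [ 0.5246 -0.0397  0.1051] bore ang 5.78 tilt [0.     0.0007]
dcm [-5.2462e+01  3.9680e+00 -9.0000e-03] drot [-0.0007  0.      0.0004] F [ 0.35 -0.52 -1.48] T [ 0.07  -0.033  0.019] w 0.391
[[269.5, 5.0, 0.6341, -0.0105], [282.5, 20.0, 0.6299, -0.0154], [293.0, 35.0, 0.6254, -0.0195], [301.5, 50.0, 0.6208, -0.0231], [308.5, 65.0, 0.616, -0.0261], [314.0, 80.0, 0.6109, -0.0287], [317.5, 95.0, 0.6057, -0.0305], [320.0, 110.0, 0.6002, -0.032], [320.5, 125.0, 0.5946, -0.0328], [320.0, 140.0, 0.5887, -0.0332], [320.0, 155.0, 0.5827, -0.0338], [320.5, 170.0, 0.5765, -0.0346], [320.0, 185.0, 0.57, -0.0351], [320.0, 200.0, 0.5634, -0.0357], [320.0, 215.0, 0.5566, -0.0364]]
5.667940484626497 line y at TCP x -0.03959578140118773
```

View pics/w6c.png

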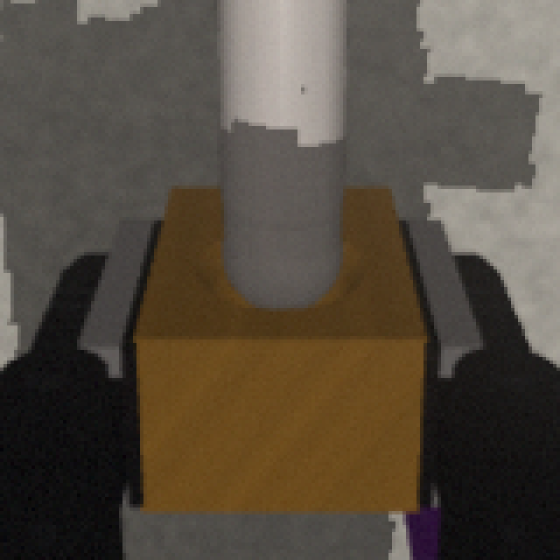

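Call:
drive_tool([
  {"linear": [0.3, 0.03, 0], "delta_rot": [0, 0, 0]},
  {"linear": [0.3, 0.03, 0], "delta_rot": [0, 0, 0]},
  {"linear": [0.3, 0.03, 0], "delta_rot": [0, 0, 0]},
  {"linear": [0.3, 0.03, 0], "delta_rot": [0, 0, 0]},
  {"linear": [0, 0, 0], "delta_rot": [0, 0, 0]},
])

```text
clock: 6.58
eef_pos: [0.5368, -0.0385, 0.1051]
tool_rot: [[0.101, -0.995, 0.0], [-0.995, -0.101, 0.001], [-0.001, -0.0, -1.0]]
ft_force: [0.5, 1.0, -3.0]
width: 0.39
```

Call:
drive_tool([
  {"linear": [0.3, 0.03, 0], "delta_rot": [0, 0, 0]},
  {"linear": [0.3, 0.03, 0], "delta_rot": [0, 0, 0]},
  {"linear": [0.3, 0.03, 0], "delta_rot": [0, 0, 0]},
  {"linear": [0.3, 0.03, 0], "delta_rot": [0, 0, 0]},
  {"linear": [0.3, 0.03, 0], "delta_rot": [0, 0, 0]},
  {"linear": [0, 0, 0], "delta_rot": [0, 0, 0]},
  {"linear": [0, 0, 0], "delta_rot": [0, 0, 0]},
])

```text
clock: 7.17
eef_pos: [0.5515, -0.037, 0.1052]
tool_rot: [[0.101, -0.995, 0.0], [-0.995, -0.101, 0.001], [-0.001, -0.0, -1.0]]
ft_force: [0.7, 0.3, -3.4]
width: 0.39
```

Run:
```python
from h import *
o,c,M,t=look('w7',5.7,rows=range(5,230,9)); print(np.round(t[:,[0,1,3,4]],4).tolist())
```

```text
t 7.17 pos [ 0.5515 -0.037   0.1052] bore ang 5.78 tilt [0.0004 0.0007]
dcm [-5.5154e+01  3.6990e+00 -1.7000e-02] drot [-0.0007  0.0004 -0.0014] F [ 0.71  0.33 -3.37] T [ 0.066 -0.179  0.006] w 0.39
[[211.5, 23.0, 0.6533, 0.0129], [221.0, 32.0, 0.6507, 0.0095], [228.0, 41.0, 0.648, 0.0069], [234.0, 50.0, 0.6452, 0.0046], [239.5, 59.0, 0.6424, 0.0025], [250.0, 68.0, 0.6396, -0.0015], [263.0, 77.0, 0.637, -0.0065], [273.5, 86.0, 0.6342, -0.0107], [282.0, 95.0, 0.6312, -0.0141], [289.0, 104.0, 0.6282, -0.017], [296.0, 113.0, 0.6251, -0.02], [301.5, 122.0, 0.6219, -0.0225], [306.5, 131.0, 0.6186, -0.0247], [310.0, 140.0, 0.6152, -0.0265], [313.5, 149.0, 0.6117, -0.0282], [316.5, 158.0, 0.6082, -0.0298], [318.0, 167.0, 0.6045, -0.0308], [319.5, 176.0, 0.6008, -0.0318], [320.5, 185.0, 0.597, -0.0326], [320.0, 194.0, 0.593, -0.0328], [320.0, 203.0, 0.589, -0.0332], [320.0, 212.0, 0.5849, -0.0336], [319.5, 221.0, 0.5807, -0.0338]]
```

View pics/w7.png

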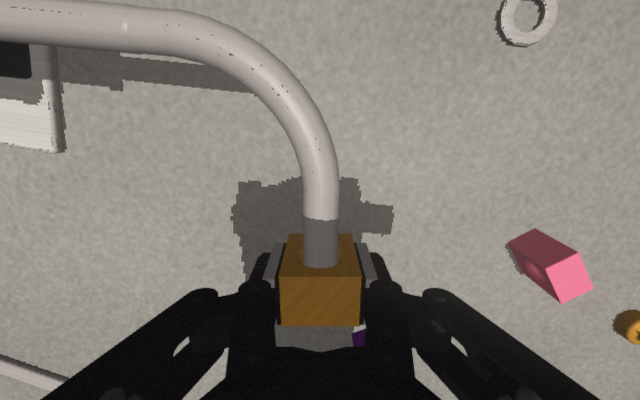

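```bash
cat >> h.py <<'E'
from scipy.interpolate import splprep, splev
def rect(c,M,x0,x1,y0,y1,z=.105,px=.0005):
    """rectified top view of plane z; row ~ x, col ~ y"""
    W=int((y1-y0)/px);H=int((x1-x0)/px)
    cor=np.array([[x0,y0,z],[x0,y1,z],[x1,y0,z],[x1,y1,z]])
    src=proj(c,M,cor).astype(np.float32); dst=np.float32([[0,0],[W,0],[0,H],[W,H]])
    Hm=cv2.getPerspectiveTransform(src,dst)
    P=cloud(c,M); m=((P[...,2]>z-.022)&(P[...,2]<z+.022)&(c['depth']>0))
    hsv=cv2.cvtColor(c['img'],cv2.COLOR_BGR2HSV); m&=(hsv[...,1]<45)
    return cv2.warpPerspective((m*255).astype(np.uint8),Hm,(W,H)), cv2.warpPerspective(c['img'],Hm,(W,H)), px
E
python3 - <<'E'
from h import *
c=dict(np.load('w7.npz')); M=c['M']
m,im,px=rect(c,M,.54,.68,-.06,.1)
m=((cv2.GaussianBlur(m,(0,0),1.5)>127)*255).astype(np.uint8)
m=cv2.morphologyEx(m,cv2.MORPH_CLOSE,np.ones((7,7)))
cv2.imwrite('pics/r7.png',np.vstack([cv2.cvtColor(m,8),im])); print(m.shape)
d=cv2.distanceTransform(m,cv2.DIST_L2,5)
print(np.percentile(d[d>0],[50,95,100])*px)
E
```

```text
(280, 320)
[0.0035    0.0075    0.0081969]
```

View pics/r7.png

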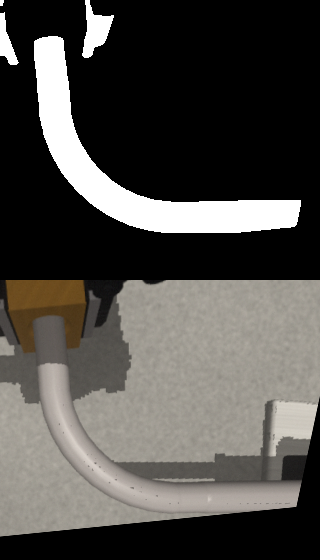

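```bash
cat >> h.py <<'E'
from scipy.ndimage import map_coordinates
def march(m,px,x0,y0,p,ang,step=.002,n=90,ymax=.09):
    m=cv2.GaussianBlur(m,(0,0),1.5).astype(float)/255; p=np.array(p,float); a=np.radians(ang); out=[]
    w=np.arange(-.013,.01301,.0001)
    hist=[]
    for i in range(n):
        d=np.array([np.cos(a),np.sin(a)]); nrm=np.array([-d[1],d[0]])
        q=p+w[:,None]*nrm; v=map_coordinates(m,[(q[:,0]-x0)/px-.5,(q[:,1]-y0)/px-.5],order=1)
        ins=w[v>.5]
        if len(ins)<60 or p[1]>ymax: break
        off=(ins[0]+ins[-1])/2; wid=ins[-1]-ins[0]
        if wid>.022: break
        ctr=p+off*nrm; out.append([*ctr,wid]); hist.append(ctr)
        if len(hist)>=5:
            h=np.array(hist[-5:]); e=h[-1]-h[0]; k=0
            a2=np.arctan2(e[1],e[0])
            if len(hist)>=9:
                e0=np.array(hist[-5])-np.array(hist[-9]); k=a2-np.arctan2(e0[1],e0[0])
            a=a2+np.clip(k,0,.2)*.75
        p=ctr+step*np.array([np.cos(a),np.sin(a)])
    return np.array(out)
def centre(c,M,p,ang,box=(.54,.68,-.06,.1),ymax=.09):
    m,im,px=rect(c,M,*box); m=((cv2.GaussianBlur(m,(0,0),1.5)>127)*255).astype(np.uint8); m=cv2.morphologyEx(m,cv2.MORPH_CLOSE,np.ones((7,7)))
    t=march(m,px,box[0],box[2],p,ang,ymax=ymax)
    f=np.linalg.norm(t[:,:2]-M[:2,3],axis=1)
    # silhouette bias correction
    hgt=M[2,3]-.105; t[:,:2]=M[:2,3]+(t[:,:2]-M[:2,3])*(1-(.008/hgt)**2)
    return t
def spl(t,s=1.5e-7):
    tck,u=splprep(t[:,:2].T,s=len(t)*s); L=np.sum(np.linalg.norm(np.diff(t[:,:2],axis=0),axis=1))
    uu=np.linspace(0,1,int(L/.005)+1); x,y=splev(uu,tck); dx,dy=splev(uu,tck,der=1)
    return np.c_[x,y,np.degrees(np.arctan2(dy,dx))]
E
python3 - <<'E'
from h import *
c=dict(np.load('w7.npz')); a=centre(c,c['M'],(.572,-.035),5.7)
print('cam',c['M'][:3,3]); print(a[::6].round(4).tolist()); A=spl(a); print(A.round(4).tolist())
c=dict(np.load('c_top.npz')); b=centre(c,c['M'],(.545,-.038),5.7,box=(.5,.7,-.08,.13),ymax=.108); B=spl(b,3e-7); print(B.round(4).tolist())
np.savez('cl.npz',a=a,b=b)
E
```

```text
cam [ 0.6276104  -0.02918544  0.22739056]
[[0.5722, -0.0347, 0.0155], [0.5841, -0.0335, 0.016], [0.596, -0.0325, 0.016], [0.6077, -0.0297, 0.0157], [0.6185, -0.0247, 0.0159], [0.6281, -0.0176, 0.0156], [0.6363, -0.0089, 0.0156], [0.6425, 0.0013, 0.0158], [0.6467, 0.0124, 0.0157], [0.6485, 0.0242, 0.0158], [0.6487, 0.0362, 0.0154], [0.6484, 0.0482, 0.0159], [0.6481, 0.0601, 0.0161], [0.6474, 0.0721, 0.0149], [0.6469, 0.084, 0.0138]]
[[0.5722, -0.0337, -3.8185], [0.5772, -0.034, -1.2594], [0.5822, -0.034, 1.4513], [0.5872, -0.0337, 4.3567], [0.5923, -0.0332, 7.5006], [0.5974, -0.0324, 10.9272], [0.6023, -0.0312, 14.6808], [0.6072, -0.0298, 18.803], [0.6119, -0.0279, 23.3289], [0.6165, -0.0257, 28.2527], [0.6209, -0.0232, 33.1697], [0.625, -0.0202, 37.9692], [0.6288, -0.017, 42.6876], [0.6324, -0.0134, 47.3649], [0.6356, -0.0096, 52.0435], [0.6385, -0.0055, 56.7668], [0.6411, -0.0012, 61.5781], [0.6432, 0.0032, 66.519], [0.645, 0.0078, 71.3064], [0.6464, 0.0126, 75.6343], [0.6475, 0.0174, 79.4769], [0.6482, 0.0224, 82.8325], [0.6487, 0.0274, 85.7146], [0.649, 0.0325, 88.1452], [0.6491, 
[... 577 characters left out ...]
], [0.5991, -0.0317, 15.5719], [0.604, -0.0302, 19.1405], [0.6088, -0.0284, 22.8571], [0.6134, -0.0262, 26.7933], [0.6179, -0.0238, 31.0221], [0.622, -0.021, 35.6183], [0.6259, -0.018, 40.6547], [0.6295, -0.0146, 46.196], [0.6326, -0.011, 52.0554], [0.6354, -0.0071, 57.589], [0.6377, -0.0029, 62.6916], [0.6398, 0.0014, 67.3262], [0.6415, 0.006, 71.487], [0.6429, 0.0107, 75.1898], [0.644, 0.0156, 78.4631], [0.6449, 0.0205, 81.3416], [0.6456, 0.0256, 83.8609], [0.646, 0.0307, 86.0548], [0.6463, 0.0358, 87.9532], [0.6464, 0.0409, 89.5814], [0.6464, 0.046, 90.9597], [0.6462, 0.0511, 92.1026], [0.646, 0.056, 93.0192], [0.6457, 0.0609, 93.7117], [0.6454, 0.0656, 94.1751], [0.645, 0.0701, 94.3952]]
```

```bash
cat >> h.py <<'E'
def fit(pts,lam=None):
    """pts Nx2 ordered -> dense path with heading using savgol on arc length"""
    from scipy.signal import savgol_filter
    s=np.r_[0,np.cumsum(np.linalg.norm(np.diff(pts,axis=0),axis=1))]; g=np.arange(0,s[-1],.001)
    x=np.interp(g,s,pts[:,0]); y=np.interp(g,s,pts[:,1]); w=min(17,len(g)//2*2-1)
    xs=savgol_filter(x,w,2);ys=savgol_filter(y,w,2)
    dx=savgol_filter(x,w,2,deriv=1);dy=savgol_filter(y,w,2,deriv=1)
    h=np.unwrap(np.arctan2(dy,dx)); return np.c_[xs,ys,h]
def plan(path,o,n,ds=.003,inward=.0004):
    p=np.array(o['eef_pos']); R=np.array(o['tool_rot']); h=np.arctan2(-R[1,1],-R[0,1])
    k=np.gradient(path[:,2])/.001; k=np.clip(np.convolve(k,np.ones(9)/9,'same'),0,.02*1000)
    off=inward*np.clip(k*60e-3*1.0,0,1)   # left = inner
    q=path[:,:2]+off[:,None]*np.c_[-np.sin(path[:,2]),np.cos(path[:,2])]
    i0=np.argmin(np.linalg.norm(q-p[:2],axis=1)); 
    nr=np.array([-np.sin(path[i0,2]),np.cos(path[i0,2])])
    print('lateral err mm (left +)',round(((p[:2]-q[i0])@nr)*1e3,2),'head err deg',round(np.degrees(h-path[i0,2]),2))
    cp=p[:2];ch=h
    for j in range(1,n+1):
        i=min(i0+int(round(j*ds*1000)),len(q)-1)
        print('lin cm',((q[i]-cp)*100).round(2),'rz',round(path[i,2]-ch,4),'-> xy',q[i].round(4),'deg',np.degrees(path[i,2]).round(1)); cp=q[i];ch=path[i,2]
    print('dz cm',round((.105-p[2])*100,3))
E
python3 - <<'E'
from h import *
d=np.load('cl.npz'); a=d['a'][:,:2]
# prepend straight leg back to current tcp
o=arm.get_obs(); L=np.c_[np.linspace(.535,.571,18),np.linspace(.535,.571,18)]
s=(a[:,0]<.592); pf=np.polyfit(a[s,0],a[s,1],1); print(np.degrees(np.arctan(pf[0]))); L[:,1]=np.polyval(pf,L[:,0])
path=fit(np.vstack([L,a])); print(np.c_[path[::6,:2],np.degrees(path[::6,2])].round(4).tolist())
plan(path,o,16)
E
```

```text
5.945607120518229
[[0.535, -0.0385, 5.9456], [0.541, -0.0379, 5.9456], [0.5469, -0.0373, 5.9456], [0.5529, -0.0367, 5.9456], [0.5589, -0.0361, 5.9456], [0.5648, -0.0354, 5.8637], [0.5708, -0.0348, 5.85], [0.5768, -0.0342, 6.0322], [0.5827, -0.0335, 5.8232], [0.5887, -0.033, 4.9236], [0.5947, -0.0325, 6.0708], [0.6006, -0.0317, 11.466], [0.6064, -0.0301, 17.5905], [0.612, -0.0281, 23.5449], [0.6173, -0.0254, 29.2648], [0.6224, -0.0222, 34.9488], [0.6272, -0.0185, 40.8059], [0.6315, -0.0144, 45.9163], [0.6355, -0.0099, 51.2347], [0.639, -0.0051, 57.0952], [0.642, 0.0001, 62.6862], [0.6445, 0.0056, 68.5047], [0.6464, 0.0113, 74.437], [0.6477, 0.0171, 80.2849], [0.6484, 0.0231, 85.3493], [0.6487, 0.0291, 88.6833], [0.6487, 0.0351, 90.8675], [0.6485, 0.0411, 91.2406], [0.6484, 0.0471, 90.204], [0.6484, 0.0531, 91.0513], [0.6482, 0.059, 93.3914], [0.6477, 0.065, 93.5061], [0.6475, 0.071, 92.5319], [0.6472, 0.077, 92.8271], [0.6468, 0.083, 98.0211]]
lateral err mm (left +) -0.18 head err deg -0.17
lin cm [0.25 0.04] rz 0.0029 -> xy [ 0.5539 -0.0366] deg 5.9
lin cm [0.3  0.03] rz 0.0 -> xy [
[... 188 characters left out ...]
-0.0353] deg 5.9
lin cm [0.3  0.03] rz 0.001 -> xy [ 0.5688 -0.035 ] deg 5.9
lin cm [0.3  0.03] rz 0.0 -> xy [ 0.5718 -0.0347] deg 5.9
lin cm [0.3  0.03] rz 0.0043 -> xy [ 0.5748 -0.0344] deg 6.2
lin cm [0.3  0.03] rz -0.0027 -> xy [ 0.5778 -0.0341] deg 6.0
lin cm [0.3  0.03] rz 0.0005 -> xy [ 0.5807 -0.0338] deg 6.1
lin cm [0.3  0.03] rz -0.0041 -> xy [ 0.5837 -0.0334] deg 5.8
lin cm [0.3  0.03] rz -0.0063 -> xy [ 0.5867 -0.0331] deg 5.5
lin cm [0.3  0.03] rz -0.0115 -> xy [ 0.5897 -0.0329] deg 4.8
lin cm [0.3  0.03] rz 0.0074 -> xy [ 0.5926 -0.0325] deg 5.2
lin cm [0.3  0.03] rz 0.0277 -> xy [ 0.5956 -0.0322] deg 6.8
lin cm [0.29 0.05] rz 0.0444 -> xy [ 0.5985 -0.0317] deg 9.4
dz cm -0.014
```

Call:
drive_tool([
  {"linear": [0.3, 0.04, 0], "delta_rot": [0, 0, 0]},
  {"linear": [0.3, 0.03, 0], "delta_rot": [0, 0, 0]},
  {"linear": [0.3, 0.03, 0], "delta_rot": [0, 0, 0]},
  {"linear": [0.3, 0.03, 0], "delta_rot": [0, 0, 0]},
  {"linear": [0.3, 0.03, 0], "delta_rot": [0, 0, 0]},
  {"linear": [0.3, 0.03, 0], "delta_rot": [0, 0, 0]},
  {"linear": [0.3, 0.03, 0], "delta_rot": [0, 0, 0]},
  {"linear": [0, 0, 0], "delta_rot": [0, 0, 0]},
])

```text
clock: 7.88
eef_pos: [0.5729, -0.0348, 0.1052]
tool_rot: [[0.101, -0.995, 0.0], [-0.995, -0.101, 0.001], [-0.001, -0.0, -1.0]]
ft_force: [0.4, 1.0, -2.4]
width: 0.388
```

```bash
cat >> h.py <<'E'
def cyc(tag,n,ahead=.03,known=None,ds=.003,ymax=.09,box=(.54,.68,-.06,.12),bridge=True):
    o=arm.get_obs(); diff((0,0,.105),np.degrees(np.arctan2(-o['tool_rot'][1][1],-o['tool_rot'][0][1])),o)
    c=read_camera('wrist'); M=T(c,o); np.savez(tag+'.npz',M=M,**c); cv2.imwrite('pics/%s.png'%tag,c['img'])
    R=np.array(o['tool_rot']); d=-R[:2,1]; h=np.degrees(np.arctan2(d[1],d[0]))
    prev=np.load('path.npy') if known is None else known
    p=np.array(o['eef_pos'][:2]); i0=np.argmin(np.linalg.norm(prev[:,:2]-p,axis=1))
    j=min(i0+int(ahead*1000),len(prev)-1)
    t=centre(c,M,prev[j,:2],np.degrees(prev[j,2]),box=box,ymax=ymax)
    new=t[1:,:2]; print('march',len(new),'w',np.round(t[[1,len(t)//2,-1],2],4),'end',new[-1].round(4))
    # discrepancy new vs prev just ahead
    q=prev[j]; nr=np.array([-np.sin(q[2]),np.cos(q[2])]); k=np.argmin(np.linalg.norm(new-q[:2],axis=1)); print('new-prev lateral at ahead mm',round((new[k]-q[:2])@nr*1e3,2))
    pts=np.vstack([prev[:j-2:2,:2],new]) 
    path=fit(pts); np.save('path.npy',path); plan(path,o,n,ds)
    return o,c,path
E
python3 - <<'E'
from h import *
d=np.load('cl.npz'); a=d['a'][:,:2]
L=np.c_[np.linspace(.535,.571,18),np.linspace(.535,.571,18)]
s=(a[:,0]<.592); pf=np.polyfit(a[s,0],a[s,1],1); L[:,1]=np.polyval(pf,L[:,0])
path=fit(np.vstack([L,a])); np.save('path.npy',path)
o,c,p=cyc('w8',8,ahead=.022)
print(np.c_[p[::6,:2],np.degrees(p[::6,2])].round(4).tolist())
E
```

```text
t 7.88 pos [ 0.5729 -0.0348  0.1052] bore ang 5.78 tilt [0.0004 0.0007]
dcm [-5.7288e+01  3.4760e+00 -1.5000e-02] drot [-0.0007  0.0004 -0.    ] F [ 0.43  1.03 -2.37] T [-0.017 -0.163  0.017] w 0.388
march 75 w [0.0157 0.0158 0.0159] end [0.648  0.0887]
new-prev lateral at ahead mm -0.2
lateral err mm (left +) -0.17 head err deg -0.25
lin cm [0.29 0.05] rz 0.0055 -> xy [ 0.5758 -0.0343] deg 6.1
lin cm [0.3  0.03] rz -0.0001 -> xy [ 0.5788 -0.034 ] deg 6.1
lin cm [0.3  0.03] rz -0.0022 -> xy [ 0.5817 -0.0336] deg 6.0
lin cm [0.3  0.03] rz -0.007 -> xy [ 0.5847 -0.0333] deg 5.6
lin cm [0.3  0.03] rz -0.0122 -> xy [ 0.5877 -0.033 ] deg 4.9
lin cm [0.3  0.03] rz -0.0053 -> xy [ 0.5907 -0.0328] deg 4.6
lin cm [0.3  0.03] rz 0.0165 -> xy [ 0.5937 -0.0324] deg 5.5
lin cm [0.3  0.04] rz 0.0361 -> xy [ 0.5966 -0.032 ] deg 7.6
dz cm -0.015
[[0.535, -0.0385, 5.9456], [0.541, -0.0379, 5.9456], [0.5469, -0.0373, 5.9456], [0.5529, -0.0367, 5.9456], [0.5589, -0.0361, 5.9429], [0.5648, -0.0354, 5.9044], [0.5708, -0.0348, 5.9754], [0.5768, -0.0342, 6.1009], [0.5827, -0.0335, 5.8789], [0.5887, -0.033, 4.594], [0.5947, -0.0326, 6.0617], [0.6006, -0.0317, 11.6149], [0.6064, -0.0302, 17.4779], [0.612, -0.0281, 23.4127], [0.6174, -0.0254, 29.4723], [0.6225, -0.0222, 35.0946], [0.6272, -0.0185, 40.3426], [0.6316, -0.0145, 45.4159], [0.6356, -0.01, 51.0815], [0.6391, -0.0052, 56.6604], [0.6422, -0.0, 62.4658], [0.6446, 0.0055, 68.7098], [0.6466, 0.0111, 73.9933], [0.6479, 0.017, 79.7982], [0.6486, 0.0229, 85.9983], [0.6488, 0.0289, 89.4495], [0.6488, 0.0349, 90.0812], [0.6487, 0.0409, 91.1103], [0.6485, 0.0469, 91.1739], [0.6485, 0.0529, 89.9968], [0.6485, 0.0589, 89.8617], [0.6485, 0.0649, 91.0055], [0.6483, 0.0709, 91.4574], [0.6482, 0.0769, 91.4682], [0.648, 0.0829, 91.0596]]
```

View pics/w8.png

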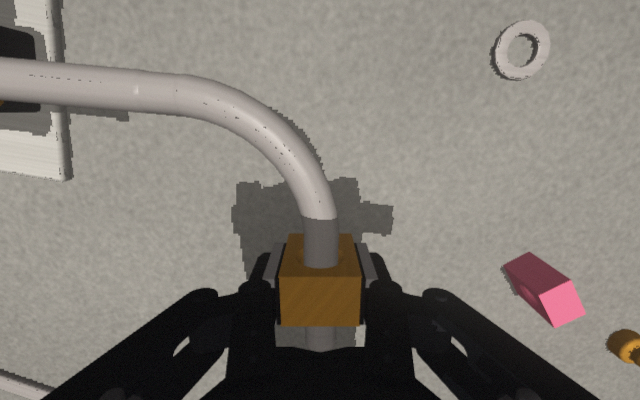

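Call:
drive_tool([
  {"linear": [0.3, 0.04, 0], "delta_rot": [0, 0, 0.003]},
  {"linear": [0.3, 0.03, 0], "delta_rot": [0, 0, 0]},
  {"linear": [0.3, 0.03, 0], "delta_rot": [0, 0, 0]},
  {"linear": [0.3, 0.03, 0], "delta_rot": [0, 0, 0]},
  {"linear": [0.3, 0.03, 0], "delta_rot": [0, 0, 0.004]},
  {"linear": [0.3, 0.03, 0], "delta_rot": [0, 0, 0.012]},
  {"linear": [0.3, 0.05, 0], "delta_rot": [0, 0, 0.025]},
  {"linear": [0, 0, 0], "delta_rot": [0, 0, 0]},
])

```text
clock: 8.6
eef_pos: [0.5938, -0.0325, 0.1051]
tool_rot: [[0.147, -0.989, 0.0], [-0.989, -0.147, 0.001], [-0.001, -0.0, -1.0]]
ft_force: [0.5, -0.7, -2.5]
width: 0.392
```

Run:
```python
from h import *
o,c,p=cyc('w9',8,ahead=.022)
```

```text
t 8.6 pos [ 0.5938 -0.0325  0.1051] bore ang 8.43 tilt [0.0003 0.0005]
dcm [-5.9382e+01  3.2470e+00 -1.2000e-02] drot [-0.0005  0.0003 -0.    ] F [ 0.53 -0.68 -2.54] T [-0.099 -0.156 -0.034] w 0.392
march 64 w [0.0156 0.0162 0.0159] end [0.6481 0.0876]
new-prev lateral at ahead mm -0.23
lateral err mm (left +) -0.05 head err deg 2.82
lin cm [0.28 0.04] rz -0.0133 -> xy [ 0.5966 -0.032 ] deg 7.7
lin cm [0.29 0.05] rz 0.0505 -> xy [ 0.5996 -0.0315] deg 10.6
lin cm [0.29 0.06] rz 0.0541 -> xy [ 0.6025 -0.0309] deg 13.7
lin cm [0.29 0.08] rz 0.0508 -> xy [ 0.6054 -0.0301] deg 16.6
lin cm [0.28 0.09] rz 0.0438 -> xy [ 0.6082 -0.0292] deg 19.1
lin cm [0.28 0.11] rz 0.0429 -> xy [ 0.611  -0.0281] deg 21.5
lin cm [0.28 0.11] rz 0.0568 -> xy [ 0.6137 -0.027 ] deg 24.8
lin cm [0.27 0.13] rz 0.0582 -> xy [ 0.6164 -0.0257] deg 28.1
dz cm -0.012
```

Call:
drive_tool([
  {"linear": [0.28, 0.05, 0], "delta_rot": [0, 0, 0.015]},
  {"linear": [0.29, 0.05, 0], "delta_rot": [0, 0, 0.035]},
  {"linear": [0.29, 0.06, 0], "delta_rot": [0, 0, 0.044]},
  {"linear": [0.29, 0.08, 0], "delta_rot": [0, 0, 0.048]},
  {"linear": [0.28, 0.09, 0], "delta_rot": [0, 0, 0.046]},
  {"linear": [0, 0, 0], "delta_rot": [0, 0, 0]},
])

```text
clock: 9.15
eef_pos: [0.6079, -0.0291, 0.1051]
tool_rot: [[0.329, -0.944, 0.0], [-0.944, -0.329, 0.001], [-0.001, -0.0, -1.0]]
ft_force: [0.5, -1.2, -2.1]
width: 0.387
```

Run:
```python
from h import *
o,c,p=cyc('w10',8,ahead=.022)
```

```text
t 9.15 pos [ 0.6079 -0.0291  0.1051] bore ang 19.22 tilt [0.0001 0.0006]
dcm [-6.0791e+01  2.9060e+00 -1.2000e-02] drot [-0.0006  0.0001 -0.    ] F [ 0.51 -1.23 -2.13] T [-0.068 -0.138 -0.02 ] w 0.387
march 57 w [0.0158 0.0159 0.0164] end [0.6484 0.0887]
new-prev lateral at ahead mm 0.0
lateral err mm (left +) 0.2 head err deg 0.18
lin cm [0.31 0.09] rz 0.0443 -> xy [ 0.611  -0.0281] deg 21.8
lin cm [0.27 0.12] rz 0.0527 -> xy [ 0.6137 -0.027 ] deg 24.8
lin cm [0.27 0.13] rz 0.0577 -> xy [ 0.6164 -0.0257] deg 28.1
lin cm [0.26 0.15] rz 0.0588 -> xy [ 0.619  -0.0242] deg 31.5
lin cm [0.25 0.16] rz 0.0513 -> xy [ 0.6215 -0.0225] deg 34.4
lin cm [0.24 0.17] rz 0.0401 -> xy [ 0.6239 -0.0208] deg 36.7
lin cm [0.24 0.18] rz 0.0422 -> xy [ 0.6263 -0.019 ] deg 39.1
lin cm [0.23 0.19] rz 0.0515 -> xy [ 0.6285 -0.017 ] deg 42.1
dz cm -0.012
```

View pics/w10.png

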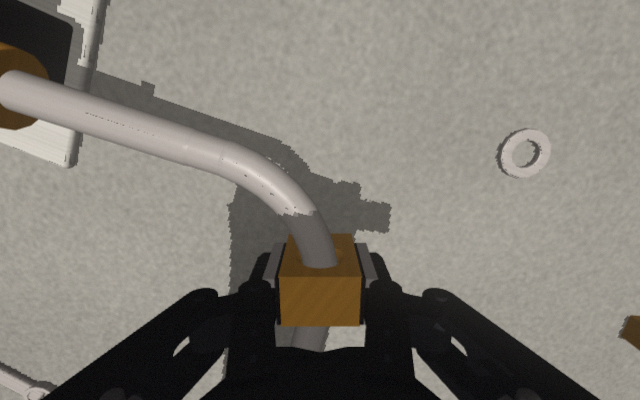

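Call:
drive_tool([
  {"linear": [0.3, 0.09, 0], "delta_rot": [0, 0, 0.045]},
  {"linear": [0.27, 0.12, 0], "delta_rot": [0, 0, 0.052]},
  {"linear": [0.27, 0.13, 0], "delta_rot": [0, 0, 0.055]},
  {"linear": [0.26, 0.15, 0], "delta_rot": [0, 0, 0.055]},
  {"linear": [0.25, 0.16, 0], "delta_rot": [0, 0, 0.05]},
  {"linear": [0, 0, 0], "delta_rot": [0, 0, 0]},
])

```text
clock: 9.7
eef_pos: [0.6212, -0.0222, 0.1052]
tool_rot: [[0.557, -0.83, -0.0], [-0.83, -0.557, 0.001], [-0.001, -0.0, -1.0]]
ft_force: [-0.4, -0.5, -2.5]
width: 0.391
```

Run:
```python
from h import *
o,c,p=cyc('w11',8,ahead=.022)
```

```text
t 9.7 pos [ 0.6212 -0.0222  0.1052] bore ang 33.87 tilt [-0.0002  0.0008]
dcm [-6.2116e+01  2.2230e+00 -1.9000e-02] drot [-0.0008 -0.0002 -0.    ] F [-0.4  -0.54 -2.51] T [-0.003  0.001  0.035] w 0.391
march 49 w [0.0156 0.016  0.0164] end [0.6484 0.0878]
new-prev lateral at ahead mm 0.01
lateral err mm (left +) 0.43 head err deg -0.36
lin cm [0.28 0.14] rz 0.0509 -> xy [ 0.6239 -0.0208] deg 36.8
lin cm [0.24 0.18] rz 0.0434 -> xy [ 0.6263 -0.019 ] deg 39.3
lin cm [0.23 0.19] rz 0.0464 -> xy [ 0.6285 -0.017 ] deg 41.9
lin cm [0.22 0.2 ] rz 0.0509 -> xy [ 0.6307 -0.015 ] deg 44.9
lin cm [0.21 0.22] rz 0.0511 -> xy [ 0.6328 -0.0128] deg 47.8
lin cm [0.19 0.23] rz 0.0439 -> xy [ 0.6347 -0.0106] deg 50.3
lin cm [0.19 0.23] rz 0.0489 -> xy [ 0.6366 -0.0082] deg 53.1
lin cm [0.17 0.24] rz 0.047 -> xy [ 0.6383 -0.0058] deg 55.8
dz cm -0.019
```

Call:
drive_tool([
  {"linear": [0.27, 0.14, 0], "delta_rot": [0, 0, 0.051]},
  {"linear": [0.24, 0.18, 0], "delta_rot": [0, 0, 0.046]},
  {"linear": [0.23, 0.19, 0], "delta_rot": [0, 0, 0.046]},
  {"linear": [0.22, 0.2, 0], "delta_rot": [0, 0, 0.05]},
  {"linear": [0.21, 0.22, 0], "delta_rot": [0, 0, 0.05]},
  {"linear": [0, 0, 0], "delta_rot": [0, 0, 0]},
])

```text
clock: 10.25
eef_pos: [0.6326, -0.0129, 0.105]
tool_rot: [[0.74, -0.673, -0.001], [-0.673, -0.74, 0.001], [-0.001, -0.0, -1.0]]
ft_force: [-1.1, 0.4, -2.0]
width: 0.394
```

Run:
```python
from h import *
o,c,p=cyc('w12',8,ahead=.022)
```

```text
t 10.25 pos [ 0.6326 -0.0129  0.105 ] bore ang 47.73 tilt [-0.0007  0.0006]
dcm [-6.3255e+01  1.2910e+00 -2.0000e-03] drot [-0.0006 -0.0007 -0.    ] F [-1.1   0.39 -2.03] T [ 0.103  0.002 -0.044] w 0.394
march 42 w [0.0156 0.0164 0.0164] end [0.6484 0.0888]
new-prev lateral at ahead mm -0.1
lateral err mm (left +) 0.09 head err deg 0.07
lin cm [0.22 0.23] rz 0.0465 -> xy [ 0.6347 -0.0106] deg 50.4
lin cm [0.18 0.23] rz 0.0468 -> xy [ 0.6366 -0.0082] deg 53.1
lin cm [0.17 0.24] rz 0.0493 -> xy [ 0.6383 -0.0058] deg 55.9
lin cm [0.16 0.25] rz 0.052 -> xy [ 0.6399 -0.0033] deg 58.9
lin cm [0.15 0.26] rz 0.0487 -> xy [ 0.6414 -0.0007] deg 61.7
lin cm [0.13 0.27] rz 0.0423 -> xy [0.6427 0.002 ] deg 64.1
lin cm [0.13 0.27] rz 0.0503 -> xy [0.644  0.0047] deg 67.0
lin cm [0.11 0.28] rz 0.0497 -> xy [0.6451 0.0074] deg 69.8
dz cm -0.002
```

View pics/w12.png

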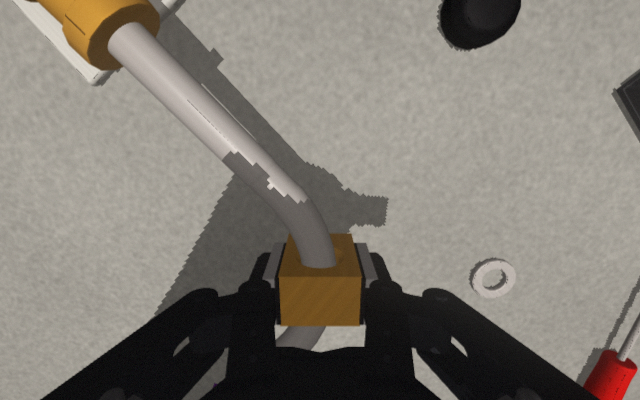

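Call:
drive_tool([
  {"linear": [0.2, 0.23, 0], "delta_rot": [0, 0, 0.047]},
  {"linear": [0.18, 0.23, 0], "delta_rot": [0, 0, 0.047]},
  {"linear": [0.17, 0.24, 0], "delta_rot": [0, 0, 0.049]},
  {"linear": [0.16, 0.25, 0], "delta_rot": [0, 0, 0.051]},
  {"linear": [0.15, 0.26, 0], "delta_rot": [0, 0, 0.048]},
  {"linear": [0, 0, 0], "delta_rot": [0, 0, 0]},
])

```text
clock: 10.8
eef_pos: [0.641, -0.0009, 0.105]
tool_rot: [[0.879, -0.476, -0.001], [-0.476, -0.879, 0.0], [-0.001, 0.0, -1.0]]
ft_force: [-0.4, 0.0, -1.7]
width: 0.391
```

Run:
```python
from h import *
o,c,p=cyc('w13',10,ahead=.022)
```

```text
t 10.8 pos [ 0.641  -0.0009  0.105 ] bore ang 61.56 tilt [-0.0009  0.0004]
dcm [-6.4098e+01  9.2000e-02  1.0000e-03] drot [-0.0004 -0.0009  0.    ] F [-0.44  0.03 -1.69] T [0.213 0.112 0.014] w 0.391
march 35 w [0.0156 0.0159 0.0161] end [0.6482 0.0899]
new-prev lateral at ahead mm -0.05
lateral err mm (left +) 0.24 head err deg -0.01
lin cm [0.17 0.29] rz 0.0468 -> xy [0.6427 0.002 ] deg 64.2
lin cm [0.12 0.27] rz 0.0471 -> xy [0.644  0.0047] deg 66.9
lin cm [0.11 0.28] rz 0.0506 -> xy [0.6451 0.0074] deg 69.8
lin cm [0.1  0.28] rz 0.0536 -> xy [0.646  0.0103] deg 72.9
lin cm [0.08 0.29] rz 0.0518 -> xy [0.6468 0.0131] deg 75.9
lin cm [0.07 0.29] rz 0.0461 -> xy [0.6475 0.016 ] deg 78.5
lin cm [0.05 0.29] rz 0.046 -> xy [0.648 0.019] deg 81.2
lin cm [0.04 0.3 ] rz 0.0494 -> xy [0.6484 0.0219] deg 84.0
lin cm [0.03 0.3 ] rz 0.0542 -> xy [0.6487 0.0249] deg 87.1
lin cm [0.01 0.3 ] rz 0.0419 -> xy [0.6488 0.0279] deg 89.5
dz cm 0.001
```

Call:
drive_tool([
  {"linear": [0.15, 0.27, 0], "delta_rot": [0, 0, 0.047]},
  {"linear": [0.12, 0.27, 0], "delta_rot": [0, 0, 0.047]},
  {"linear": [0.11, 0.28, 0], "delta_rot": [0, 0, 0.05]},
  {"linear": [0.1, 0.28, 0], "delta_rot": [0, 0, 0.052]},
  {"linear": [0.08, 0.29, 0], "delta_rot": [0, 0, 0.05]},
  {"linear": [0, 0, 0], "delta_rot": [0, 0, 0]},
])

```text
clock: 11.35
eef_pos: [0.6465, 0.0128, 0.105]
tool_rot: [[0.969, -0.248, -0.001], [-0.248, -0.969, 0.0], [-0.001, 0.0, -1.0]]
ft_force: [-0.2, 1.0, -2.4]
width: 0.392
```

Run:
```python
from h import *
o,c,p=cyc('w14',12,ahead=.022)
```

```text
t 11.35 pos [0.6465 0.0128 0.105 ] bore ang 75.63 tilt [-0.0011  0.    ]
dcm [-6.465e+01 -1.276e+00  4.000e-03] drot [-0.     -0.0011  0.    ] F [-0.19  0.96 -2.4 ] T [0.196 0.268 0.018] w 0.392
march 27 w [0.0149 0.0159 0.0159] end [0.6481 0.0889]
new-prev lateral at ahead mm -0.28
lateral err mm (left +) 0.2 head err deg -0.16
lin cm [0.1  0.33] rz 0.0503 -> xy [0.6475 0.0161] deg 78.5
lin cm [0.05 0.29] rz 0.0474 -> xy [0.648 0.019] deg 81.2
lin cm [0.04 0.3 ] rz 0.0507 -> xy [0.6484 0.0219] deg 84.1
lin cm [0.03 0.3 ] rz 0.0473 -> xy [0.6487 0.0249] deg 86.8
lin cm [0.01 0.3 ] rz 0.0316 -> xy [0.6488 0.0279] deg 88.7
lin cm [0.01 0.3 ] rz 0.0184 -> xy [0.6489 0.0309] deg 89.7
lin cm [0.  0.3] rz 0.0173 -> xy [0.6489 0.0339] deg 90.7
lin cm [-0.   0.3] rz 0.0168 -> xy [0.6489 0.0369] deg 91.7
lin cm [-0.01  0.3 ] rz 0.0106 -> xy [0.6488 0.0399] deg 92.3
lin cm [-0.02  0.3 ] rz 0.0001 -> xy [0.6487 0.0429] deg 92.3
lin cm [-0.01  0.3 ] rz -0.0126 -> xy [0.6486 0.0459] deg 91.6
lin cm [-0.   0.3] rz -0.0195 -> xy [0.6486 0.0489] deg 90.4
dz cm 0.004
```

View pics/w14.png

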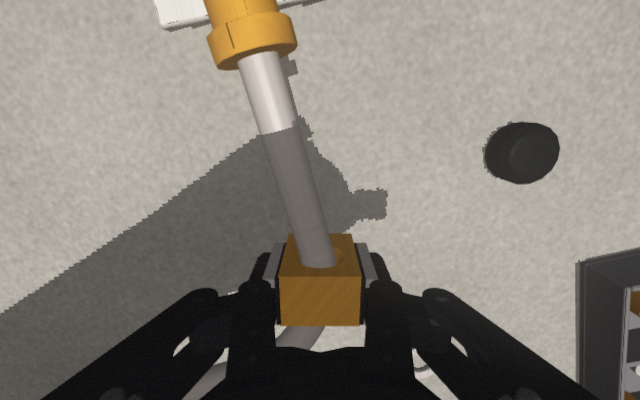

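Call:
drive_tool([
  {"linear": [0.08, 0.31, 0], "delta_rot": [0, 0, 0.05]},
  {"linear": [0.05, 0.29, 0], "delta_rot": [0, 0, 0.047]},
  {"linear": [0.04, 0.3, 0], "delta_rot": [0, 0, 0.048]},
  {"linear": [0.03, 0.3, 0], "delta_rot": [0, 0, 0.042]},
  {"linear": [0, 0, 0], "delta_rot": [0, 0, 0]},
])

```text
clock: 11.82
eef_pos: [0.6484, 0.0245, 0.1049]
tool_rot: [[0.998, -0.064, -0.001], [-0.064, -0.998, -0.0], [-0.001, 0.0, -1.0]]
ft_force: [-2.3, 0.4, -1.5]
width: 0.392
```

```bash
cat >> h.py <<'E'
def leg(tag,box=(.62,.68,.0,.15)):
    o=arm.get_obs(); R=np.array(o['tool_rot']); diff((0,0,.105),np.degrees(np.arctan2(-R[1,1],-R[0,1])),o)
    c=read_camera('wrist'); M=T(c,o); np.savez(tag+'.npz',M=M,**c); cv2.imwrite('pics/%s.png'%tag,c['img'])
    m,im,px=rect(c,M,*box); rows=[]
    yt=o['eef_pos'][1]
    for j in range(m.shape[1]):
        y=box[2]+(j+.5)*px
        if y<yt+.014: continue
        i=np.nonzero(m[:,j]>127)[0]
        i=i[abs(box[0]+(i+.5)*px-o['eef_pos'][0])<.014]
        if len(i)>20: rows.append([y,box[0]+(i[0]+i[-1]+1)/2*px,len(i)*px])
    r=np.array(rows); w=np.median(r[:,2]); r=r[abs(r[:,2]-w)<.0013]; p=np.polyfit(r[:,0],r[:,1],1)
    res=np.abs(r[:,1]-np.polyval(p,r[:,0])); r=r[res<.0006]; p=np.polyfit(r[:,0],r[:,1],1)
    print('leg n',len(r),'w',w,'y',r[0,0],r[-1,0],'dir deg',90-np.degrees(np.arctan(p[0])),'x at TCP y',np.polyval(p,yt),'lat err mm (x)',(o['eef_pos'][0]-np.polyval(p,yt))*1e3,'res',r[:,1].std())
    # shoulder: brass mask near leg
    hsv=cv2.cvtColor(im,cv2.COLOR_BGR2HSV); b=(hsv[...,0]>8)&(hsv[...,0]<30)&(hsv[...,1]>110)
    i0=int((np.polyval(p,.1)-box[0])/px); col=b[i0-2:i0+3].mean(0); ys=box[2]+(np.nonzero(col>.5)[0]+.5)*px; ys=ys[ys>yt+.02]
    if len(ys): print('shoulder (image on tube-height plane) y first',ys.min(), 'depth?')
    cv2.imwrite('pics/%s_r.png'%tag,cv2.resize(im,None,fx=2.5,fy=2.5)); return o,c,M
E
python3 - <<'E'
from h import *
leg('w15')
E
```

```text
t 11.82 pos [0.6484 0.0245 0.1049] bore ang 86.31 tilt [-0.0012 -0.0003]
dcm [-6.4844e+01 -2.4550e+00  7.0000e-03] drot [ 0.0003 -0.0012  0.    ] F [-2.25  0.42 -1.53] T [0.134 0.504 0.008] w 0.392
leg n 138 w 0.016 y 0.04075 0.10975 dir deg 90.71369508961499 x at TCP y 0.6488119213235549 lat err mm (x) -0.37670919495080835 res 0.00027943216644431377
shoulder (image on tube-height plane) y first 0.11125 depth?
```

View pics/w15_r.png

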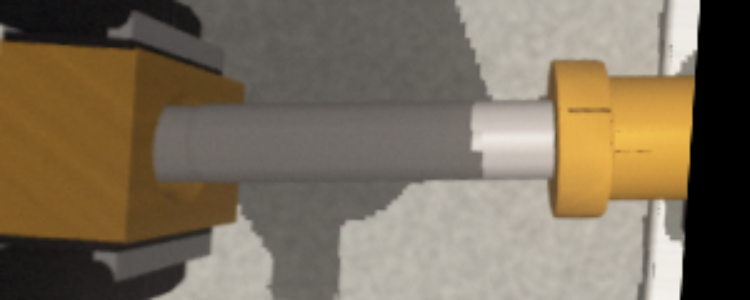

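Call:
drive_tool([
  {"linear": [0.03, 0.3, 0], "delta_rot": [0, 0, 0.032]},
  {"linear": [0.01, 0.3, 0], "delta_rot": [0, 0, 0.022]},
  {"linear": [0, 0.3, 0], "delta_rot": [0, 0, 0.014]},
  {"linear": [0, 0.3, 0], "delta_rot": [0, 0, 0.008]},
  {"linear": [0, 0.3, 0], "delta_rot": [0, 0, 0]},
  {"linear": [0, 0, 0], "delta_rot": [0, 0, 0]},
])

```text
clock: 12.37
eef_pos: [0.6493, 0.0406, 0.1052]
tool_rot: [[1.0, 0.013, -0.0], [0.013, -1.0, 0.0], [-0.0, -0.0, -1.0]]
ft_force: [-1.5, 1.4, -2.6]
width: 0.387
```

Run:
```python
from h import *
leg('w16')
```

```text
t 12.37 pos [0.6493 0.0406 0.1052] bore ang 90.77 tilt [-0.0002  0.0004]
dcm [-6.4929e+01 -4.0640e+00 -1.9000e-02] drot [-0.0004 -0.0002 -0.    ] F [-1.46  1.42 -2.64] T [0.248 0.482 0.007] w 0.387
leg n 110 w 0.0155 y 0.05475 0.10925 dir deg 90.71352887949455 x at TCP y 0.6485673207837123 lat err mm (x) 0.726224331678571 res 0.0002361996808977251
shoulder (image on tube-height plane) y first 0.10975 depth?
```

View pics/w16.png

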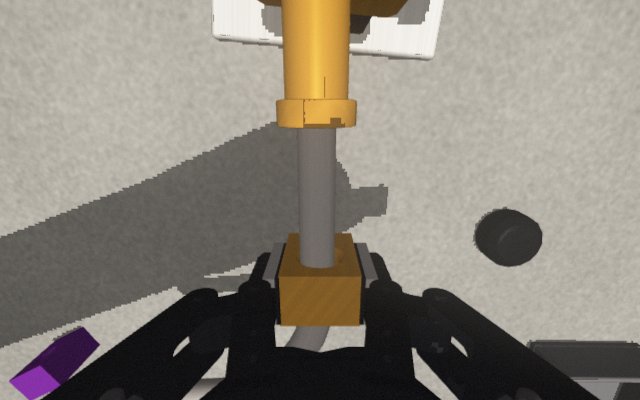

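Call:
drive_tool([
  {"linear": [-0.06, 0.3, -0.01], "delta_rot": [0, 0, 0]},
  {"linear": [0, 0.3, 0], "delta_rot": [0, 0, 0]},
  {"linear": [-0.01, 0.3, 0], "delta_rot": [0, 0, 0]},
  {"linear": [0, 0.3, 0], "delta_rot": [0, 0, 0]},
  {"linear": [-0.01, 0.3, 0], "delta_rot": [0, 0, 0]},
  {"linear": [0, 0.3, 0], "delta_rot": [0, 0, 0]},
  {"linear": [-0.01, 0.3, 0], "delta_rot": [0, 0, 0]},
  {"linear": [0, 0, 0], "delta_rot": [0, 0, 0]},
])

```text
clock: 13.08
eef_pos: [0.6483, 0.0616, 0.1051]
tool_rot: [[1.0, 0.014, -0.0], [0.014, -1.0, 0.0], [-0.0, -0.0, -1.0]]
ft_force: [-0.3, 0.5, -1.7]
width: 0.389
```

Call:
drive_tool([
  {"linear": [0, 0.3, 0], "delta_rot": [0, 0, 0]},
  {"linear": [0, 0.3, 0], "delta_rot": [0, 0, 0]},
  {"linear": [0, 0.3, 0], "delta_rot": [0, 0, 0]},
  {"linear": [-0.01, 0.3, 0], "delta_rot": [0, 0, 0]},
  {"linear": [0, 0, 0], "delta_rot": [0, 0, 0]},
])

```text
clock: 13.5
eef_pos: [0.6481, 0.0737, 0.1051]
tool_rot: [[1.0, 0.014, -0.0], [0.014, -1.0, 0.0], [-0.0, -0.0, -1.0]]
ft_force: [0.1, -0.7, -2.7]
width: 0.389
```

Run:
```python
from h import *
leg('w17')
```

```text
t 13.5 pos [0.6481 0.0737 0.1051] bore ang 90.8 tilt [-0.0005  0.0004]
dcm [-6.4812e+01 -7.3710e+00 -6.0000e-03] drot [-0.0004 -0.0005 -0.    ] F [ 0.07 -0.69 -2.71] T [-0.017  0.003  0.005] w 0.389
leg n 36 w 0.0155 y 0.08775000000000001 0.10525 dir deg 92.75573943552374 x at TCP y 0.6489303233857393 lat err mm (x) -0.8059739055070736 res 0.000282597082630232
shoulder (image on tube-height plane) y first 0.10575 depth?
```

View pics/w17.png

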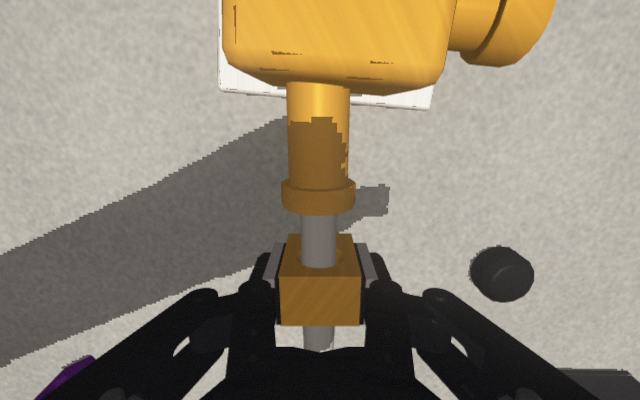

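Call:
drive_tool([
  {"linear": [0, 0.3, 0], "delta_rot": [0, 0, 0]},
  {"linear": [0, 0.3, 0], "delta_rot": [0, 0, 0]},
  {"linear": [0, 0.3, 0], "delta_rot": [0, 0, 0]},
  {"linear": [-0.01, 0.3, 0], "delta_rot": [0, 0, 0]},
  {"linear": [0, 0.3, 0], "delta_rot": [0, 0, 0]},
  {"linear": [0, 0.2, 0], "delta_rot": [0, 0, 0]},
  {"linear": [0, 0, 0], "delta_rot": [0, 0, 0]},
])

```text
clock: 14.13
eef_pos: [0.6481, 0.0904, 0.105]
tool_rot: [[1.0, 0.014, -0.0], [0.014, -1.0, 0.0], [-0.0, -0.0, -1.0]]
ft_force: [-0.6, 0.5, -1.5]
width: 0.391
```

Call:
drive_tool([
  {"linear": [0, 0.1, 0], "delta_rot": [0, 0, 0]},
  {"linear": [0, 0.1, 0], "delta_rot": [0, 0, 0]},
  {"linear": [0, 0.1, 0], "delta_rot": [0, 0, 0]},
  {"linear": [0, 0, 0], "delta_rot": [0, 0, 0]},
])

```text
clock: 14.47
eef_pos: [0.6481, 0.0928, 0.105]
tool_rot: [[1.0, 0.013, -0.001], [0.013, -1.0, -0.0], [-0.001, 0.0, -1.0]]
ft_force: [-0.2, -0.5, -1.7]
width: 0.392
```

Run:
```python
from h import *
o=arm.get_obs(); diff((.648,.098,.105),90.8,o); c=read_camera('wrist'); M=T(c,o)
cv2.imwrite('pics/w18.png',np.clip(cv2.resize(c['img'][180:340,240:400],None,fx=3.5,fy=3.5,interpolation=3)*1.6,0,255).astype(np.uint8))
```

```text
t 14.47 pos [0.6481 0.0928 0.105 ] bore ang 90.75 tilt [-0.0005 -0.0001]
dcm [-0.012  0.522 -0.003] drot [ 0.0001 -0.0005  0.0009] F [-0.2  -0.52 -1.68] T [ 0.038 -0.012 -0.026] w 0.392
```

View pics/w18.png

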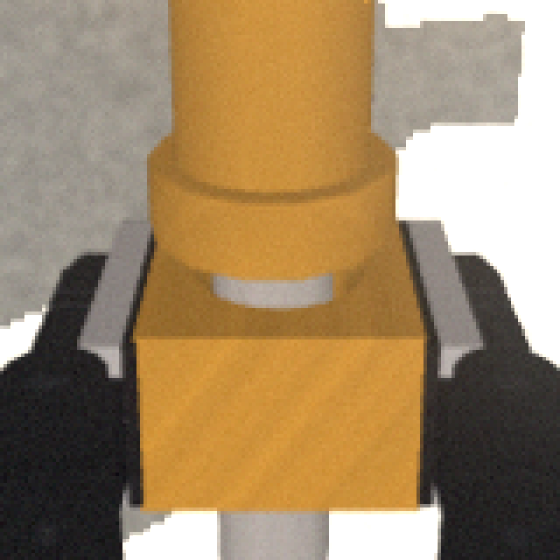

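Call:
drive_tool([
  {"linear": [0, 0.1, 0], "delta_rot": [0, 0, 0]},
  {"linear": [0, 0.1, 0], "delta_rot": [0, 0, 0]},
  {"linear": [0, 0.1, 0], "delta_rot": [0, 0, 0]},
  {"linear": [0, 0, 0], "delta_rot": [0, 0, 0]},
])

```text
clock: 14.85
eef_pos: [0.6481, 0.096, 0.105]
tool_rot: [[1.0, 0.013, -0.001], [0.013, -1.0, 0.0], [-0.001, -0.0, -1.0]]
ft_force: [0.0, 0.4, -1.8]
width: 0.389
```

Run:
```python
from h import *
o=arm.get_obs(); diff((.648,.098,.105),90.8,o); c=read_camera('wrist'); M=T(c,o)
cv2.imwrite('pics/w19.png',np.clip(cv2.resize(c['img'][180:340,240:400],None,fx=3.5,fy=3.5,interpolation=3)*1.6,0,255).astype(np.uint8))
```

```text
t 14.85 pos [0.6481 0.096  0.105 ] bore ang 90.76 tilt [-0.0005  0.    ]
dcm [-0.01   0.204 -0.003] drot [-0.     -0.0005  0.0007] F [ 0.01  0.37 -1.75] T [0.053 0.041 0.041] w 0.389
```

View pics/w19.png

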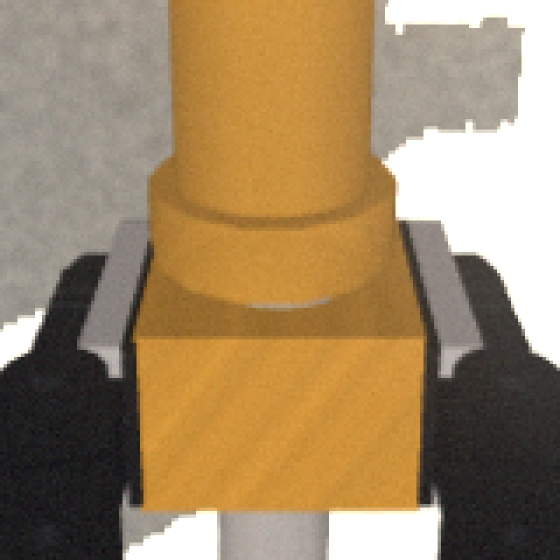

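Call:
drive_tool([
  {"linear": [0, 0.1, 0], "delta_rot": [0, 0, 0]},
  {"linear": [0, 0.05, 0], "delta_rot": [0, 0, 0]},
  {"linear": [0, 0, 0], "delta_rot": [0, 0, 0]},
])

```text
clock: 15.15
eef_pos: [0.6481, 0.0973, 0.105]
tool_rot: [[1.0, 0.013, -0.001], [0.013, -1.0, -0.0], [-0.001, 0.0, -1.0]]
ft_force: [-0.5, 0.2, -2.5]
width: 0.388
```

Call:
drive_tool([
  {"linear": [0, 0.04, 0], "delta_rot": [0, 0, 0]},
  {"linear": [0, 0, 0], "delta_rot": [0, 0, 0]},
])

```text
clock: 15.32
eef_pos: [0.6481, 0.0976, 0.105]
tool_rot: [[1.0, 0.013, -0.001], [0.013, -1.0, -0.0], [-0.001, 0.0, -1.0]]
ft_force: [0.1, 0.3, -1.7]
width: 0.394
```

Call:
drive_tool([
  {"linear": [0, 0.04, 0], "delta_rot": [0, 0, 0]},
  {"linear": [0, 0, 0], "delta_rot": [0, 0, 0]},
])

```text
clock: 15.48
eef_pos: [0.6481, 0.0979, 0.105]
tool_rot: [[1.0, 0.013, -0.001], [0.013, -1.0, -0.0], [-0.001, 0.0, -1.0]]
ft_force: [-0.9, 0.3, -2.3]
width: 0.389
```

Call:
drive_tool([
  {"linear": [0, 0.04, 0], "delta_rot": [0, 0, 0]},
  {"linear": [0, 0, 0], "delta_rot": [0, 0, 0]},
])

```text
clock: 15.65
eef_pos: [0.6481, 0.0984, 0.105]
tool_rot: [[1.0, 0.013, -0.001], [0.013, -1.0, -0.0], [-0.001, 0.0, -1.0]]
ft_force: [0.8, 0.1, -2.1]
width: 0.391
```

Call:
drive_tool([
  {"linear": [0, 0.04, 0], "delta_rot": [0, 0, 0]},
  {"linear": [0, 0, 0], "delta_rot": [0, 0, 0]},
])

```text
clock: 15.82
eef_pos: [0.6482, 0.0986, 0.105]
tool_rot: [[1.0, 0.013, -0.001], [0.013, -1.0, -0.0], [-0.001, 0.0, -1.0]]
ft_force: [0.2, -1.3, -1.6]
width: 0.39
```

Run:
```python
from h import *
o=arm.get_obs(); diff((.648,.098,.105),90.8,o); c=read_camera('wrist'); M=T(c,o)
cv2.imwrite('pics/w20.png',np.clip(cv2.resize(c['img'][180:340,240:400],None,fx=3.5,fy=3.5,interpolation=3)*1.6,0,255).astype(np.uint8))
```

```text
t 15.82 pos [0.6482 0.0986 0.105 ] bore ang 90.74 tilt [-0.0005 -0.0003]
dcm [-0.017 -0.064  0.   ] drot [ 0.0003 -0.0005  0.001 ] F [ 0.21 -1.25 -1.61] T [-0.118  0.001 -0.001] w 0.39
```

View pics/w20.png

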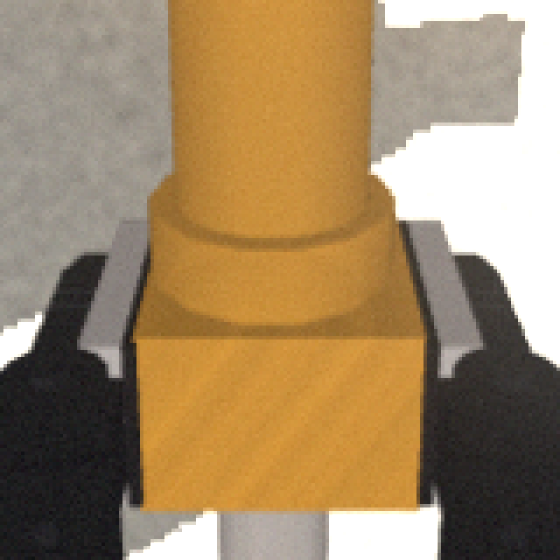

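Call:
drive_tool([
  {"linear": [0, 0.03, 0], "delta_rot": [0, 0, 0]},
  {"linear": [0, 0, 0], "delta_rot": [0, 0, 0]},
])

```text
clock: 16.03
eef_pos: [0.6482, 0.0986, 0.105]
tool_rot: [[1.0, 0.013, -0.001], [0.013, -1.0, -0.001], [-0.001, 0.001, -1.0]]
ft_force: [-0.6, -2.4, -1.8]
width: 0.388
```

Call:
drive_tool([
  {"linear": [0, 0.03, 0], "delta_rot": [0, 0, 0]},
  {"linear": [0, 0, 0], "delta_rot": [0, 0, 0]},
])

```text
clock: 16.2
eef_pos: [0.6482, 0.0987, 0.105]
tool_rot: [[1.0, 0.012, -0.001], [0.012, -1.0, -0.001], [-0.001, 0.001, -1.0]]
ft_force: [0.4, -3.4, -1.0]
width: 0.387
```

Call:
drive_tool([
  {"linear": [0, 0.03, 0], "delta_rot": [0, 0, 0]},
  {"linear": [0, 0, 0], "delta_rot": [0, 0, 0]},
])

```text
clock: 16.37
eef_pos: [0.6482, 0.0987, 0.105]
tool_rot: [[1.0, 0.012, -0.001], [0.012, -1.0, -0.001], [-0.001, 0.001, -1.0]]
ft_force: [-1.0, -4.8, 0.1]
width: 0.391
```

Call:
drive_tool([
  {"linear": [0, -0.06, -0.05], "delta_rot": [0, 0, 0]},
  {"linear": [0, 0, -0.05], "delta_rot": [0, 0, 0]},
  {"linear": [0, 0, 0], "delta_rot": [0, 0, 0]},
])

```text
clock: 16.62
eef_pos: [0.6483, 0.0986, 0.1042]
tool_rot: [[1.0, 0.013, -0.0], [0.013, -1.0, -0.001], [-0.0, 0.001, -1.0]]
ft_force: [-0.3, -3.8, 0.6]
width: 0.396
```

Call:
drive_tool([
  {"linear": [0, 0, 0], "delta_rot": [0, 0, 0]},
  {"linear": [0, 0, 0], "delta_rot": [0, 0, 0]},
  {"linear": [0, 0, 0], "delta_rot": [0, 0, 0]},
  {"linear": [0, 0, 0], "delta_rot": [0, 0, 0]},
  {"linear": [0, 0, 0], "delta_rot": [0, 0, 0]},
  {"linear": [0, 0, 0], "delta_rot": [0, 0, 0]},
], gripper=75)

```text
clock: 17.12
eef_pos: [0.6481, 0.0993, 0.104]
tool_rot: [[1.0, 0.013, -0.0], [0.013, -1.0, 0.0], [-0.0, -0.0, -1.0]]
ft_force: [-0.3, -0.4, -0.4]
width: 0.751
```

Run:
```python
from h import *
o=arm.get_obs(); diff((.648,.098,.105),90.8,o); c=read_camera('wrist'); M=T(c,o)
cv2.imwrite('pics/w21.png',np.clip(c['img']*1.6,0,255).astype(np.uint8))
```

```text
t 17.12 pos [0.6481 0.0993 0.104 ] bore ang 90.76 tilt [-0.0005  0.0001]
dcm [-0.015 -0.127  0.098] drot [-0.0001 -0.0005  0.0008] F [-0.31 -0.41 -0.41] T [ 0.063  0.014 -0.019] w 0.751
```

View pics/w21.png

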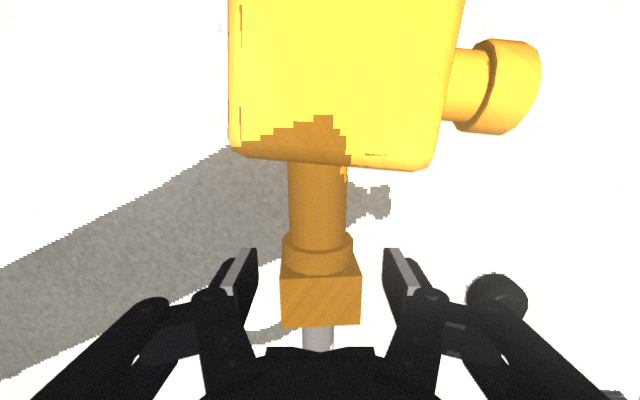

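Call:
drive_tool([
  {"linear": [0, 0, 1], "delta_rot": [0, 0, 0]},
  {"linear": [0, 0, 1.5], "delta_rot": [0, 0, 0]},
  {"linear": [0, 0, 2], "delta_rot": [0, 0, 0]},
  {"linear": [0, 0, 2], "delta_rot": [0, 0, 0]},
  {"linear": [0, 0, 2], "delta_rot": [0, 0, 0]},
  {"linear": [0, 0, 1.5], "delta_rot": [0, 0, 0]},
  {"linear": [0, 0, 0], "delta_rot": [0, 0, 0]},
  {"linear": [0, 0, 0], "delta_rot": [0, 0, 0]},
])

```text
clock: 17.83
eef_pos: [0.6488, 0.0993, 0.2062]
tool_rot: [[1.0, 0.013, 0.003], [0.013, -1.0, 0.0], [0.003, -0.0, -1.0]]
ft_force: [0.5, 0.4, -0.8]
width: 0.747
```

Call:
drive_tool([
  {"linear": [0, -3, 0], "delta_rot": [0, 0, 0]},
  {"linear": [0, -3, 0], "delta_rot": [0, 0, 0]},
  {"linear": [0, -3, 0], "delta_rot": [0, 0, 0]},
  {"linear": [0, 0, 0], "delta_rot": [0, 0, 0]},
  {"linear": [0, 0, 0], "delta_rot": [0, 0, 0]},
])

```text
clock: 18.25
eef_pos: [0.6479, 0.0061, 0.2032]
tool_rot: [[1.0, 0.009, -0.002], [0.009, -1.0, -0.001], [-0.002, 0.001, -1.0]]
ft_force: [-0.5, 0.8, -0.0]
width: 0.747
```

Run:
```python
from h import *
o=arm.get_obs(); diff((.648,.098,.105),90.8,o); c=read_camera('wrist'); M=T(c,o); np.savez('wend.npz',M=M,**c)
s=read_camera('side'); np.savez('send.npz',M=T(s),**s)
a=np.clip(c['img']*1.3,0,255).astype(np.uint8); b=cv2.resize(s['img'][170:270,150:320],None,fx=3.7,fy=3.7,interpolation=3)
cv2.imwrite('pics/end_w.png',a); cv2.imwrite('pics/end_s.png',b)
P=cloud(c,M)
for n,cc,MM in [('w',c,M),('s',s,T(s))]:
    Q=cloud(cc,MM).reshape(-1,3); q=Q[(abs(Q[:,0]-.648)<.03)&(Q[:,1]>.07)&(Q[:,1]<.125)&(Q[:,2]>.115)&(Q[:,2]<.13)]
    if len(q)>5:
        b=q[q[:,1]<.108] ; print(n,len(q),'z med',np.median(q[:,2]).round(4)); t=q[abs(q[:,2]-np.median(q[:,2]))<.002]; print(cv2.minAreaRect((t[:,:2]*1000).astype(np.float32)))
```

```text
t 18.25 pos [0.6479 0.0061 0.2032] bore ang 90.5 tilt [-0.0019 -0.001 ]
dcm [ 0.013  9.193 -9.815] drot [ 0.001  -0.0019  0.0052] F [-0.5   0.85 -0.03] T [0.024 0.012 0.018] w 0.747
w 2796 z med 0.1198
((649.043701171875, 102.811767578125), (34.04598617553711, 33.39177322387695), 0.5079953670501709)
s 194 z med 0.1205
((646.7675170898438, 104.19062805175781), (35.0322151184082, 35.09074020385742), 0.6564831733703613)
```

View pics/end_w.png

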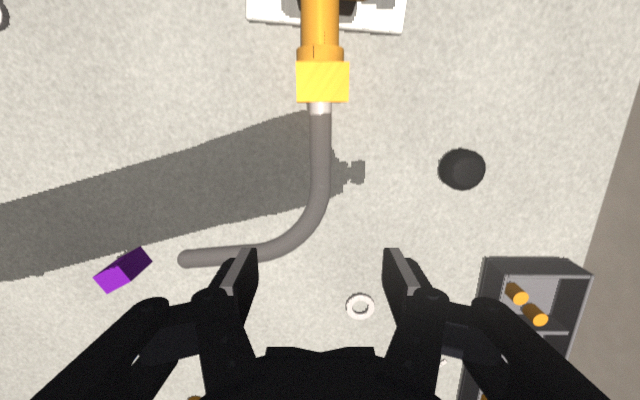

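View pics/end_s.png

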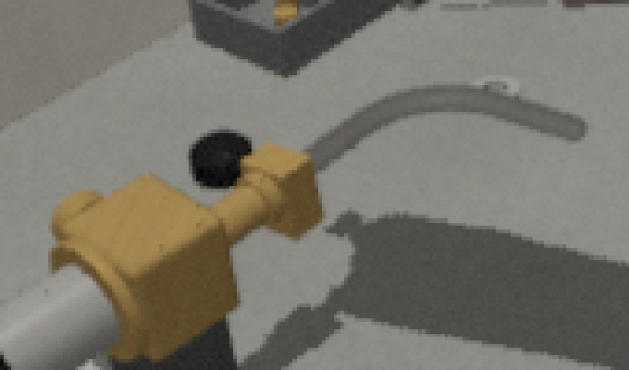

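```bash
python3 -c "
from h import *
print(arm.sign_off()); print(arm.get_obs()['clock'])"
```

```text
the job is handed in; nothing more can be done
None
the job is handed in; nothing more can be done
```

The drilled block is on the tube, round the bend and seated against the brass shoulder, and I've let go and handed the job in. The last move ended at 18.25 s of the 72 s allowed, and the hand-in gives no verdict.

- **Which block:** the two brass candidates were at top (368,225) and (435,160). An enlarged wrist crop showed the bore in the first. The second had none in the face I could see, so I took it as the blank and never went near it.
- **Sliding:** I gripped the block at bore height and threaded it with wrist-camera alignment. I then followed the tube's measured centre line, re-checking by camera every 12–21 mm. Sideways forces read at the end of each move stayed under about 2.5 N.
- **Seating:** I crept up to the shoulder until the block stopped moving, with about 5 N against it. Then I backed off, opened the fingers and lifted clear.
- **Final checks:** the last wrist view shows block and collar touching, together 33.4 mm long against the 34 mm expected (24 + 10). The block is square to the leg within about 0.5 degree, and after clearing the arm the measured force was under 1 N, about sensor noise.
- **Disagreements and gaps:** the top and wrist cameras differed by about 2 mm on the tube's position, so I used the wrist view. I did not re-measure the tube's free end or the blank afterwards.

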